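# Empty the polished brass box and hold it square in the corner jig

### The job

The square brass box has come out of the barrel polisher full of ceramic balls and is to be marked for its lid: tip all five balls into the purple tub, then stand the empty box upright on the plate of the corner jig. Push it into the corner, flat against both steel stops so that both sprung pins go in flush, firmly but without ramming it, and finish while you are still holding it pressed against both stops. Leave the tub standing and the other things where they are.

Things in the scene. Friction and masses are not known exactly. Their poses are not given: they have to be found in the camera images.
- box_center (a point): Centre of the loose square brass box, open top, no lid: 50 x 50 mm outside, 48 mm tall, walls and floor 3 mm, about 0.25 kg, smooth; the point is on its axis 24 mm above its underside, x and y across the walls, z up out of the mouth. All four sides are alike. Starts upright on the red cabinet top (z = 0). The balls roll out once it is tipped about 20 degrees past level; short of level they stay in.
- brass_box: The same box; origin at the centre of its underside, same axes.
- ball_1_center (a point): Centre of polishing ball 1: smooth white ceramic ball, 16 mm across, 10 g, free to roll; starts inside the brass box on its floor.
- ball_2_center (a point): Centre of polishing ball 2: smooth white ceramic ball, 16 mm across, 10 g, free to roll; starts inside the brass box on its floor.
- ball_3_center (a point): Centre of polishing ball 3: smooth white ceramic ball, 16 mm across, 10 g, free to roll; starts inside the brass box on its floor.
- ball_4_center (a point): Centre of polishing ball 4: smooth white ceramic ball, 16 mm across, 10 g, free to roll; starts inside the brass box on its floor.
- ball_5_center (a point): Centre of polishing ball 5: smooth white ceramic ball, 16 mm across, 10 g, free to roll; starts inside the brass box on its floor.
- tub: Loose purple plastic tub, open at the top, 104 mm across the rim, about 76 mm across the inner floor and 88 mm across the inside of the mouth, 55 mm tall, floor 3 mm, 0.12 kg; origin at the centre of its underside, z up.
- corner_jig: Fixed jig: aluminium plate 150 x 150 mm, origin at the centre of its underside, plate top 12 mm higher; x away from the robot at yaw 0, y left, z up. Two dark steel stop bars on it, 14 mm high, 16 mm thick, at right angles: far (+x) side, working face at x = +45 mm; right (-y) side, face at y = -45 mm. The seated box has its axis at x = +20, y = -20 mm. The rest is open.
- jig_corner (a point): Where the two working faces and the plate top would meet (they stop 6 mm short of it as a relief); axes as the jig's: the work lies to its -x and +y, z up from the plate top.
- far_stop: Far stop bar: working face looks to -x of the jig, 100 mm long, from 6 mm to 106 mm to the left (+y) of the corner. Origin at the corner end of that face, on the plate. Ground and oiled: plate, stops and box slide easily on one another (friction about 0.2).
- right_stop: Right stop bar: working face looks to +y of the jig, 100 mm long, from 6 mm to 106 mm towards the robot (-x) of the corner. Origin at the corner end of that face, on the plate; its own x axis points along -y of the jig.
- far_pin (a joint): Travel in m of the sprung steel kick-out pin (6 mm diameter, rounded) in the far stop, 25 mm left of the corner and 7 mm above the plate: 0 = stands out 4 mm from the working face; reads 0.0035 to 0.004 with the box hard against the stop; takes about 4 N to push flush. Unless the box is held, the pin pushes it off the stop.
- right_pin (a joint): The same for the pin in the right stop, 25 mm from the corner towards the robot (-x) and 7 mm above the plate.
- wooden_ring_clamp: Bystander: turned wooden ring clamp, a lying round stick 121 mm long, 24 mm thick; origin at the centre of its underside.
- bench_block: Bystander: polished square steel bench block 62 x 62 x 20 mm; origin at the centre of its underside.
- jar: Bystander: white jar with a green cap, 42 mm across, 70 mm tall; origin at the centre of its underside.
- red_graver: Bystander: graver with a red and brown handle, 94 mm long, 24 mm thick, lying; origin at the centre of its underside.
There are look-alikes about, which are no part of the job. Of the things that look like the tub, the middle-sized one is meant.

How it is judged:
On the way, in this order (a step that is already met when the one before it is completed fails the run):
1. all five balls lie in the tub (horizontal distance between each of ball_1_center, ball_2_center, ball_3_center, ball_4_center, ball_5_center and tub below 0.046 m and height (world z) of each of ball_1_center, ball_2_center, ball_3_center, ball_4_center, ball_5_center below 0.045 m), for 0.2 s.
2. the empty box is upright again, standing on the jig plate (angle between box_center's own z axis and vertical below 0.08 rad and z of box_center in the frame of corner_jig between 0.033 and 0.04 m and x of box_center in the frame of corner_jig between -0.05 and 0.05 m and y of box_center in the frame of corner_jig between -0.05 and 0.05 m), for 0.2 s.
At the end, for the whole second after the job is handed in: All five balls are in the upright tub. The box stands upright (within 0.08 rad) on the jig plate, square to the jig (within 0.05 rad), centre within 2.5 mm of 25 mm from each working face, both pins pushed in at least 2.5 mm, at least 1 N on each stop bar, at rest, fingers still on it (all of step 1 and angle between tub's own z axis and vertical below 0.15 rad and angle between box_center's own z axis and vertical below 0.08 rad and z of box_center in the frame of corner_jig between 0.033 and 0.04 m and (angle between the x axis of box_center and the x axis of corner_jig, either way round below 0.05 rad or angle between the x axis of box_center and the y axis of corner_jig, either way round below 0.05 rad) and x of box_center in the frame of jig_corner between -0.0275 and -0.0225 m and y of box_center in the frame of jig_corner between 0.0225 and 0.0275 m and value of joint each of far_pin, right_pin above 0.0025 m and contact force between brass_box and far_stop above 1 N and contact force between brass_box and right_stop above 1 N and contact force between the fingers and brass_box above 1 N and linear speed of brass_box below 0.02 m/s); the arm keeps its last pose, push and grip.
It fails at once if a bystander is shifted more than 25 mm (distance of any of wooden_ring_clamp, bench_block, jar, red_graver from where it was at the start of the episode above 0.025 m).
It fails at once if the tub is shoved more than 50 mm (distance of tub from where it was at the start of the episode above 0.05 m).
It fails at once if the box is rammed against a stop (over 60 N) (contact force between brass_box and far_stop above 60 N or contact force between brass_box and right_stop above 60 N).
It also fails if it takes over 58 s, if anything falls off the work surface, if the arm or the gripper's body presses on something with over 40 N, if the wrist force passes 120 N, or if a joint passes its speed limit or range.

### The arm

A 7-joint arm with a two-finger parallel gripper is mounted at the origin on a cart in front of the work surface, level with it; the furniture and walls round the work are solid. World frame = base frame: x ahead of the robot, y to its left, z up, the work surface at z = 0. Lengths are in m, angles in rad, forces in N, time in s.
With the tool pointing down it reaches from about 0.425 to 0.825 m from the base axis. Payload 3.6 kg.
Tool frame: the origin (TCP) lies between the finger pads; the fingertips stand manip.finger_overhang ahead of it and the grasp point (between the pads) is the TCP (manip.finger_overhang is the distance from the TCP to the fingertips, in m); z points along the fingers, x is the direction in which the jaws open and shut, and the axes are right-handed (so a half turn about z gives the same grasp; the last joint's range is limited). The gripper opens to 93 mm and grips with 3 to 60 N. Pads are 15 mm wide; open, the fingers measure 128 mm over their backs; the gripper's body (75 mm by 188 mm) begins 65 mm behind the grasp point.
Start: joints at [1.321, 0.615, -0.013, 1.423, 0.008, 1.103, -0.04], TCP at [0.144, -0.634, 0.238] pointing down, gripper open.
Joint ranges: [-3.12, 3.12], [-0.3, 2.06], [-1.34, 1.32], [0.26, 2.42], [-1.36, 4.5], [0.01, 1.98], [-2.84, 2.84]. Speed limits (rad/s): [2.79, 2.79, 3.14, 3.14, 3.14, 3.14, 3.14].

### API

Orientations are given as a unit quaternion [w, x, y, z].
In Python, from workcell import manip gives the robot as it stands.
- The arm moves only by the tool drive_tool, never from a script. Its argument "increments" is a list that holds one entry, the list of rows, each a list of 7 numbers: the turn, a rotation vector about the world's x, y, z in degrees, then the shift along the world's x, y, z in mm, then the opening in per cent of the stroke, from 0 (shut) to 100 (fully open). A call has 1 to 10 rows; each row is the pose to reach, as a shift and turn from the pose commanded when the call began; what a row does not reach only later rows make up. A row lasts 1/12 s, in which the tool goes at most 41.7 mm and 7.16 degrees, less where a joint would pass 70% of its speed; a pose out of reach is approached as far as the arm can. A call with a gripper value outside its range is refused whole. The fingers move at their own pace and stop on an object; "squeeze" is the grip in N (left out, the last holds). Time passes only in rows, so rows that repeat a pose let the fingers close. It gives the time, the measured TCP pose, the force and the opening at its end, in the units of the state.
- manip.sense(): the state, without advancing time (a new reading comes with each control period).
- manip.capture(name): name is "scene" or "side" or "wrist"; returns the picture (400x640x3 uint8, red, green, blue); there is no depth.
- manip.camera_model(name): a dict with "K" (3x3 intrinsics, pixels), "rvec" (rotation vector, rad) and "tvec" (3), from world to camera coordinates, as OpenCV has them; the wrist camera has in their place "tool_from_camera" (4x4, takes a point from camera to tool coordinates, whose origin is the TCP and whose axes are the tool frame's). Camera axes: x right, y down, z forward; pixel columns grow to the right and rows downward; lengths in m; the calibration is good to about 2 mm. A picture is of the moment at which its call begins: read the wrist's pose just before it. camera_model takes no time and is no camera call.
- manip.finish_job(): hands the job in, once; it reports no verdict.
The state is a dict: "time": time; "joint_positions": joint angles; "joint_velocities": joint speeds; "tau": joint torques, N m; "eef_pos": TCP position; "orientation": TCP orientation; "contact_force": force on the tool from outside, world axes, zero at the start; "torque": the same for the moment, N m; "finger_gap": opening from 0.0 (shut) to 1.0 (fully open).
Only numpy, scipy, OpenCV 4.12 (cv2) and the standard library are available. Lean on these libraries where they do the work, as an engineer would, in place of code of your own. Each camera call takes 0.05 s, during which the arm holds its last target.

## Working session

There is one attempt and no reset: what is moved stays moved. The work goes in short steps, Python scripts to look and compute and a tool call to move; the robot and the scene stay as the last step left them, time stands still between calls to the robot, and variables do not carry over. Pictures are saved under pics/ and viewed, and the job is handed in when it is done.

Besides the shell and the picture viewer there is one more tool, called after ">>>" by a JSON object that holds its "op" and its "data". drive_tool: Moves the arm, as the interface text tells. Its arguments: {"type":"object","properties":{"increments":{"type":"array"},"squeeze":{"type":"number"}},"required":["increments"]}

```bash
mkdir -p pics; ls; python3 - <<'E'
from workcell import manip
import cv2
print(manip.finger_overhang); print(manip.sense())
for n in ["scene","side","wrist"]:
    im=manip.capture(n); cv2.imwrite(f"pics/{n}0.png",im[:,:,::-1]); print(n,manip.camera_model(n))
E
```

```text
pics
0.019
{'time': 0.0, 'joint_positions': array([ 1.32051673,  0.61586992, -0.01262778,  1.42488611,  0.00808276,
        1.1034069 , -0.04041825]), 'joint_velocities': array([ 7.18660981e-05, -2.99568992e-04, -1.35529248e-03, -1.20827934e-04,
       -1.28075685e-03,  6.79948773e-04, -9.58966225e-04]), 'tau': array([ 3.03185116e-04, -4.58942521e+01,  2.09124070e-01, -1.65748036e+01,
       -6.11347379e-02,  2.03189574e-02,  2.10648277e-04]), 'eef_pos': array([ 0.14410061, -0.63306321,  0.23651732]), 'orientation': array([-7.80625037e-04,  7.81653084e-01, -6.23712167e-01, -9.89497571e-04]), 'contact_force': array([ 1.06481938,  0.56776136, -0.53845253]), 'torque': array([ 0.0289493 ,  0.02862567, -0.02178241]), 'finger_gap': 0.9972861466611511}
scene {'K': array([[405.44790498,   0.        , 321.63180002],
       [  0.        , 405.44790498, 195.24091112],
       [  0.        ,   0.        ,   1.        ]]), 'rvec': array([ 1.26894246, -2.08813478,  1.05393342]), 'tvec': array([0.1352321 , 0.39578436, 0.42390374])}
side {'K': array([[373.97156827,   0.        , 318.68595511],
       [  0.        , 373.97156827, 203.21985627],
       [  0.        ,   0.        ,   1.        ]]), 'rvec': array([ 0.64780715, -2.57093794,  1.24774015]), 'tvec': array([0.46766627, 0.29354112, 0.58578503])}
wrist {'K': array([[345.46634481,   0.        , 322.15638743],
       [  0.        , 345.46634481, 205.49189205],
       [  0.        ,   0.        ,   1.        ]]), 'tool_from_camera': array([[ 9.99999293e-01, -1.17458457e-03,  1.86744774e-04,
         5.67068316e-05],
       [ 1.09186504e-03,  9.68910131e-01,  2.47410521e-01,
        -6.79858507e-02],
       [-4.71543484e-04, -2.47410142e-01,  9.68910728e-01,
        -1.45788432e-01],
       [ 0.00000000e+00,  0.00000000e+00,  0.00000000e+00,
         1.00000000e+00]])}
```

View pics/scene0.png

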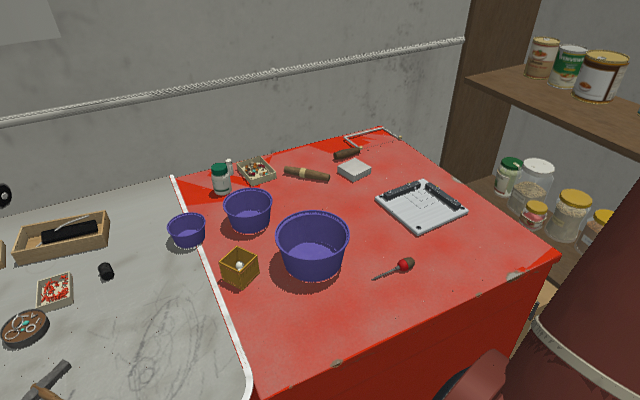

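View pics/side0.png

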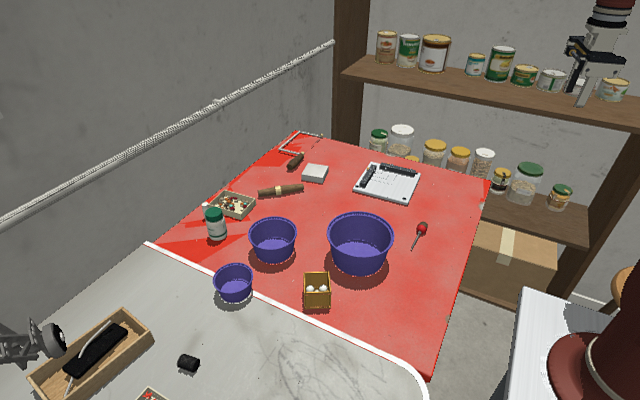

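View pics/wrist0.png

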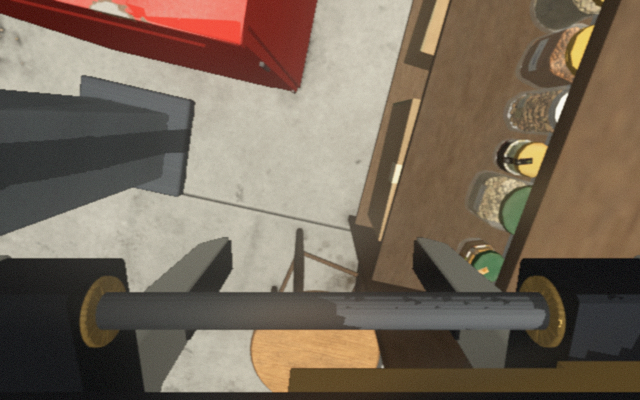

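```bash
cat > h.py <<'E'
from workcell import manip
import numpy as np, cv2
from scipy.spatial.transform import Rotation as R
def cam(n):
    m=manip.camera_model(n)
    if n!="wrist":
        return m["K"],R.from_rotvec(np.ravel(m["rvec"])).as_matrix(),np.ravel(m["tvec"])
    s=manip.sense(); q=s["orientation"]
    T=np.eye(4);T[:3,:3]=R.from_quat([q[1],q[2],q[3],q[0]]).as_matrix();T[:3,3]=s["eef_pos"]
    C=np.linalg.inv(T@m["tool_from_camera"]); return m["K"],C[:3,:3],C[:3,3]
def px(c,uv,z):
    K,Rm,t=c; d=Rm.T@np.linalg.inv(K)@np.array([uv[0],uv[1],1.]); o=-Rm.T@t
    return o+d*(z-o[2])/d[2]
def proj(c,P):
    K,Rm,t=c; p=(Rm@np.atleast_2d(P).T).T+t; p=(K@p.T).T; return p[:,:2]/p[:,2:]
def crop(im,x0,y0,x1,y1,f,name):
    cv2.imwrite("pics/"+name+".png",cv2.resize(im[y0:y1,x0:x1],None,fx=f,fy=f,interpolation=cv2.INTER_CUBIC))
E
python3 - <<'E'
from h import *
s=cv2.imread("pics/scene0.png"); d=cv2.imread("pics/side0.png")
crop(s,160,150,360,300,4,"s0a"); crop(s,360,150,480,240,6,"s0b")
crop(d,200,180,400,320,4,"d0a"); crop(d,340,140,440,215,8,"d0b")
E
```

```text
(no output)
```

View pics/s0a.png

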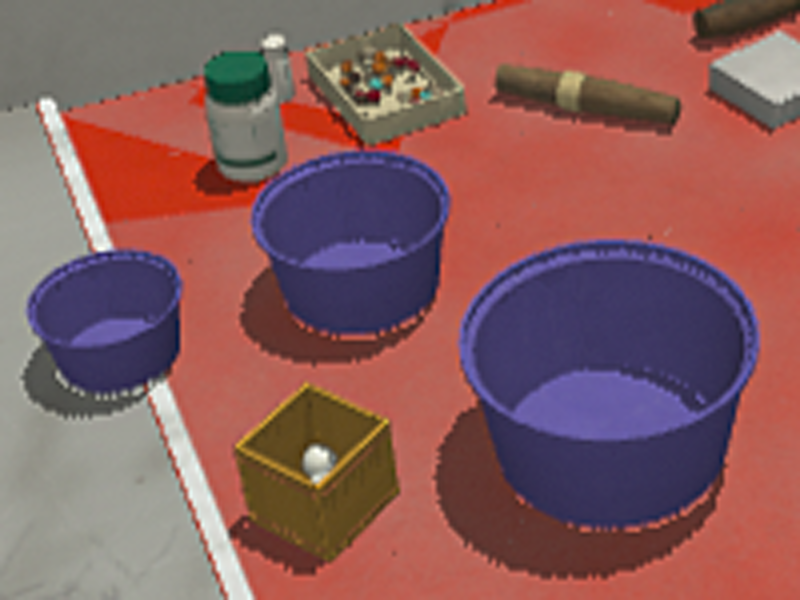

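View pics/s0b.png

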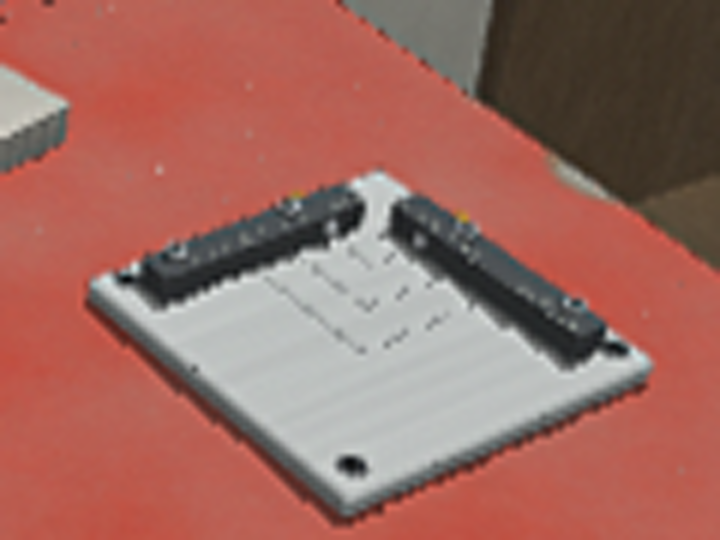

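View pics/d0a.png

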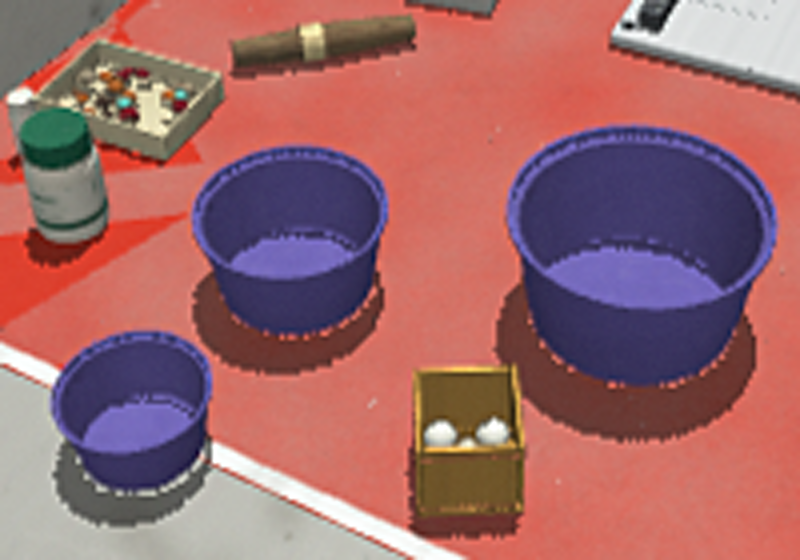

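View pics/d0b.png

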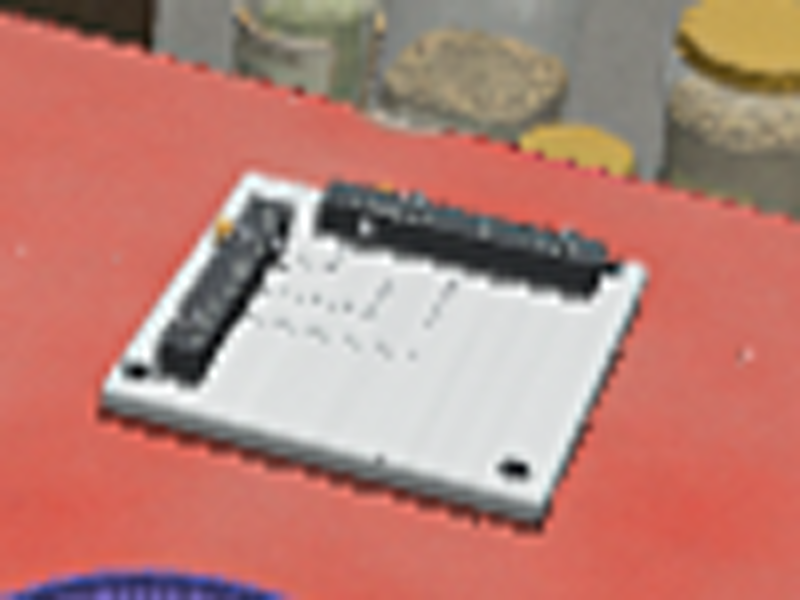

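```bash
python3 - <<'E'
from h import *
np.set_printoptions(precision=4,suppress=True)
S=cam("scene");D=cam("side")
print("cams",-S[1].T@S[2],-D[1].T@D[2])
s0a=lambda p:(p[0]/4+160-.375,p[1]/4+150-.375)
s0b=lambda p:(p[0]/6+360-.4,p[1]/6+150-.4)
d0a=lambda p:(p[0]/4+200-.375,p[1]/4+180-.375)
d0b=lambda p:(p[0]/8+340-.44,p[1]/8+140-.44)
def show(n,c,f,pts,z):
    P=np.array([px(c,f(p),z)[:2] for p in pts]); print(n,P.tolist().__repr__() if 0 else '\n',P, "mean",P.mean(0),"edges",np.linalg.norm(P-np.roll(P,-1,0),axis=1)); 
    for a in P-np.roll(P,-1,0): print("  ang",np.degrees(np.arctan2(a[1],a[0])))
    return P
show("box S",S,s0a,[(308,386),(388,420),(318,487),(237,449)],.048)
show("box D",D,d0a,[(416,370),(517,368),(522,447),(415,450)],.048)
show("jig S",S,s0b,[(378,172),(90,288),(345,512),(652,365)],.012)
show("jig D",D,d0b,[(250,178),(105,395),(545,510),(645,265)],.012)
# tubs via colour top rim: opposite points
show("tub S",S,s0a,[(253,210),(350,152),(450,210),(350,270)],.055)
show("tub D",D,d0a,[(194,212),(290,147),(387,212),(290,278)],.055)
show("small S",S,s0a,[(28,305),(105,250),(182,298),(105,347)],.045)
show("big S",S,s0a,[(461,340),(610,242),(757,340),(610,440)],.075)
E
```

```text
cams [-0.0359  0.1665  0.5706] [0.2815 0.467  0.5922]
box S 
 [[0.5311 0.0568]
 [0.4925 0.0313]
 [0.4676 0.0724]
 [0.5065 0.0974]] mean [0.4994 0.0645] edges [0.0462 0.048  0.0462 0.0475]
  ang 33.4235411112066
  ang -58.82021030797684
  ang -147.2497819527103
  ang 121.18712915438925
box D 
 [[0.532  0.0587]
 [0.4902 0.0347]
 [0.4669 0.0754]
 [0.5087 0.0998]] mean [0.4994 0.0672] edges [0.0481 0.0469 0.0484 0.0473]
  ang 29.819142310519528
  ang -60.233420193386635
  ang -149.68268331777236
  ang 119.49119422961293
jig S 
 [[ 0.591  -0.4324]
 [ 0.5788 -0.2836]
 [ 0.4301 -0.2898]
 [ 0.4425 -0.4404]] mean [ 0.5106 -0.3615] edges [0.1493 0.1488 0.1511 0.1487]
  ang -85.29284580644142
  ang 2.3954949569461226
  ang 94.70940920074919
  ang -176.9157525438091
jig D 
 [[ 0.587  -0.4262]
 [ 0.5785 -0.2781]
 [ 0.432  -0.2878]
 [ 0.4439 -0.4386]] mean [ 0.5104 -0.3577] edges [0.1483 0.1467 0.1513 0.1437]
  ang -86.69246846204484
  ang 3.7565820665590817
  ang 94.5004617333803
  ang -175.03503262629337
tub S 
 [[ 0.6667  0.0427]
 [ 0.6938 -0.0199]
 [ 0.6183 -0.0493]
 [ 0.5951  0.0136]] mean [ 
[... 176 characters left out ...]
5 ]
 [ 0.6714 -0.0432]
 [ 0.5968 -0.0233]
 [ 0.6146  0.0416]] mean [0.6423 0.    ] edges [0.0699 0.0772 0.0673 0.0736]
  ang 77.6868331087329
  ang -14.961578104544241
  ang -105.35290620373091
  ang 166.99069383661552
small S 
 [[0.6558 0.1622]
 [0.6825 0.1185]
 [0.6254 0.0926]
 [0.6063 0.1349]] mean [0.6425 0.1271] edges [0.0512 0.0627 0.0464 0.0566]
  ang 121.41487011730797
  ang 24.394583237378807
  ang -65.68581164450116
  ang -151.06858680748988
big S 
 [[ 0.4987 -0.009 ]
 [ 0.5319 -0.1012]
 [ 0.4359 -0.1288]
 [ 0.41   -0.0413]] mean [ 0.4691 -0.0701] edges [0.098  0.0998 0.0912 0.0944]
  ang 109.78743355423467
  ang 16.065658068078847
  ang -73.50200891448829
  ang -159.96202759021065
```

>>> {"op": "drive_tool", "data": {"increments": [[[0, 0, 3.6, 23, 29, 5, 100], [0, 0, 7.2, 46, 58, 10, 100], [0, 0, 10.8, 69, 87, 15, 100], [0, 0, 14.4, 92, 116, 20, 100], [0, 0, 18, 115, 145, 25, 100], [0, 0, 21.6, 138, 174, 30, 100], [0, 0, 25.2, 161, 203, 35, 100], [0, 0, 28.8, 184, 232, 40, 100], [0, 0, 32.4, 207, 261, 45, 100], [0, 0, 36, 230, 290, 50, 100]]]}}

```text
time: 0.98
eef_pos: [0.3749, -0.3421, 0.2878]
orientation: [0.0, 0.937, -0.35, -0.0]
contact_force: [0.7, -0.5, 0.1]
finger_gap: 1.001
```

```bash
cat > snap.py <<'E'
import sys
from h import *
np.set_printoptions(precision=4,suppress=True)
tag=sys.argv[1]
s=manip.sense()
print(s["time"],s["eef_pos"],s["joint_positions"],s["contact_force"],s["finger_gap"])
for n in sys.argv[2:]:
    c=cam(n); im=manip.capture(n); cv2.imwrite(f"pics/{n}{tag}.png",im[:,:,::-1]); np.savez(f"pics/{n}{tag}.npz",K=c[0],R=c[1],t=c[2])
E
python3 snap.py 1 wrist
```

```text
0.9833 [ 0.3749 -0.3421  0.2878] [ 0.8701  0.3518 -0.2415  1.7472  0.095   1.0542 -0.1199] [ 0.7294 -0.5097  0.095 ] 1.0013107447414216
```

View pics/wrist1.png

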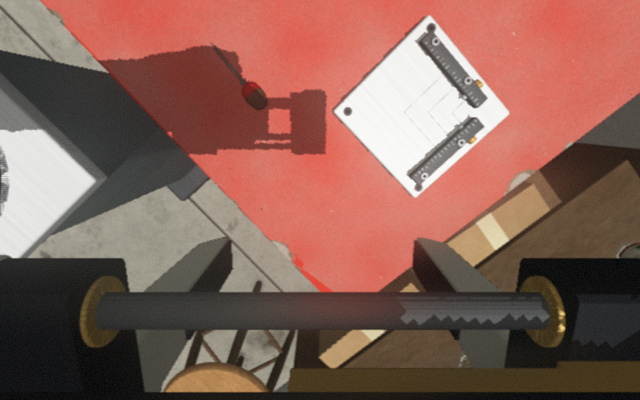

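```bash
python3 - <<'E'
from h import *
s=cv2.imread("pics/wrist1.png"); crop(s,320,5,520,205,4,"w1j")
E
```

```text
(no output)
```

View pics/w1j.png

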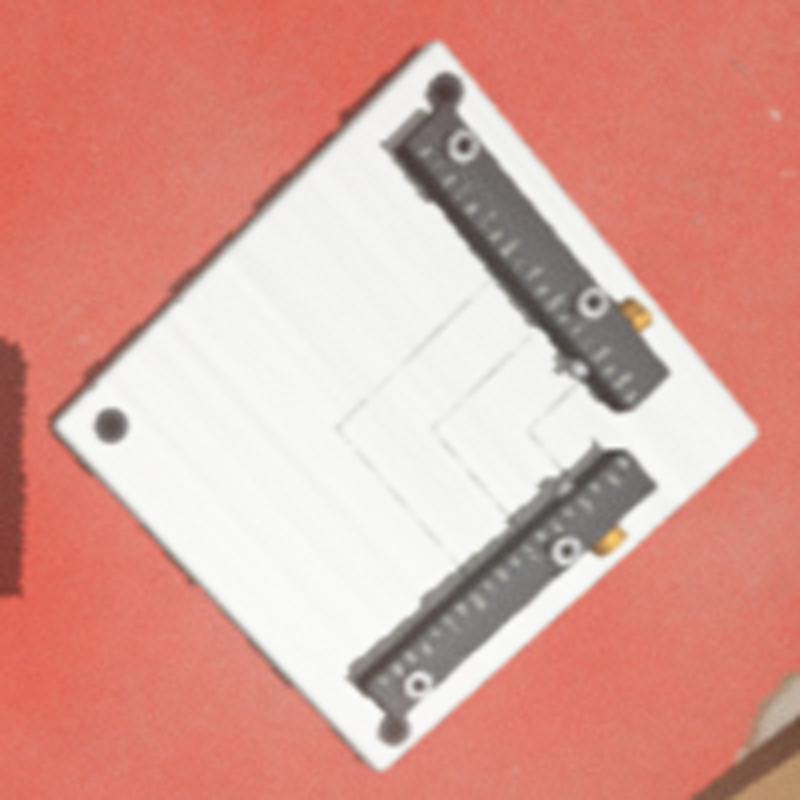

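```bash
python3 - <<'E'
from h import *
from scipy.optimize import least_squares
np.set_printoptions(precision=4,suppress=True)
d=np.load("pics/wrist1.npz");W=(d["K"],d["R"],d["t"]);S=cam("scene");D=cam("side")
w=np.array([(437,42),(757,432),(382,770),(55,425)])/4+[320,5]-.375
s=np.array([(90,288),(378,172),(652,365),(345,512)])/6+[360,150]-.42
dd=np.array([(105,395),(250,178),(645,265),(545,510)])/8+[340,140]-.44
M=np.array([(1,1),(1,-1),(-1,-1),(-1,1)])*.075
def P(p): c,n=np.cos(p[2]),np.sin(p[2]); return np.c_[M@np.array([[c,n],[-n,c]])+p[:2],np.full(4,.012)]
for nm,L in dict(w=[(W,w)],s=[(S,s)],d=[(D,dd)],all=[(W,w),(S,s),(D,dd)]).items():
    r=least_squares(lambda p:np.concatenate([(proj(c,P(p))-u).ravel() for c,u in L]),[.51,-.36,.07])
    print(nm,r.x,np.degrees(r.x[2]),np.abs(r.fun).max())
E
```

```text
w [ 0.5113 -0.3632  0.0601] 3.4449056274121284 2.660134649213518
s [ 0.5108 -0.3615  0.0632] 3.620509559543947 1.12652634903003
d [ 0.5107 -0.3581  0.0673] 3.8540209611891783 0.9930012945467297
all [ 0.5113 -0.3627  0.0611] 3.4981565538643813 3.0086148391460075
```

>>> {"op": "drive_tool", "data": {"increments": [[[0, 0, 3.6, 23, 29, 5, 100], [0, 0, 7.2, 46, 58, 10, 100], [0, 0, 10.8, 69, 87, 15, 100], [0, 0, 14.4, 92, 116, 20, 100], [0, 0, 18, 115, 145, 25, 100], [0, 0, 21.6, 138, 174, 30, 100], [0, 0, 25.2, 161, 203, 35, 100], [0, 0, 28.8, 184, 232, 35, 100], [0, 0, 32.4, 207, 261, 35, 100], [0, 0, 36, 230, 290, 35, 100]]]}}

```text
time: 1.87
eef_pos: [0.605, -0.0527, 0.3224]
orientation: [0.0, 0.999, -0.044, -0.0]
contact_force: [0.3, -1.7, -0.2]
finger_gap: 1.001
```

```bash
python3 snap.py 2 wrist
```

```text
1.8667 [ 0.605  -0.0527  0.3224] [ 0.322   0.5146 -0.4579  1.4105  0.2301  1.2699 -0.2407] [ 0.3469 -1.6506 -0.1932] 1.0008113466721456
```

View pics/wrist2.png

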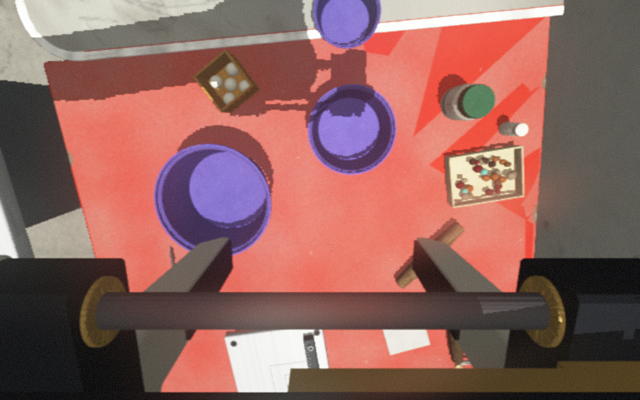

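```bash
python3 - <<'E'
from h import *
s=cv2.imread("pics/wrist2.png"); crop(s,180,40,280,115,8,"w2b"); crop(s,290,70,410,190,5,"w2t")
E
```

```text
(no output)
```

View pics/w2b.png

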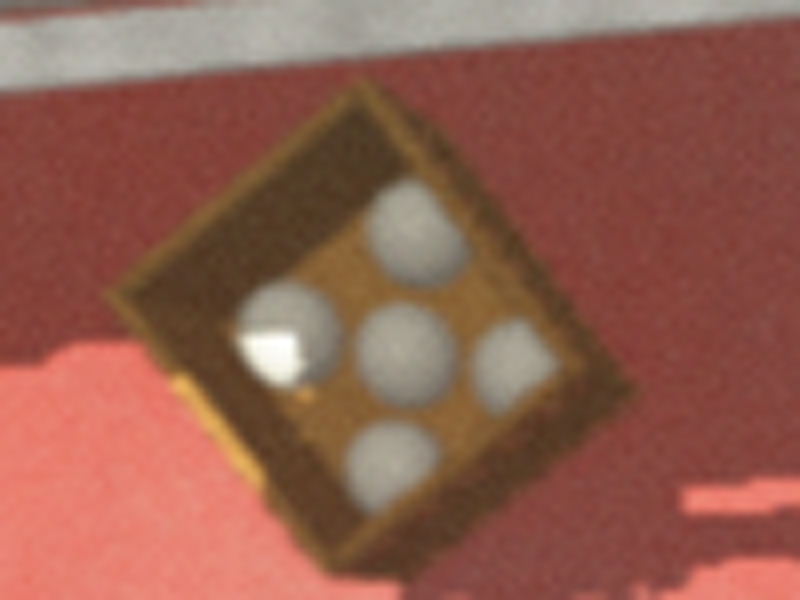

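View pics/w2t.png

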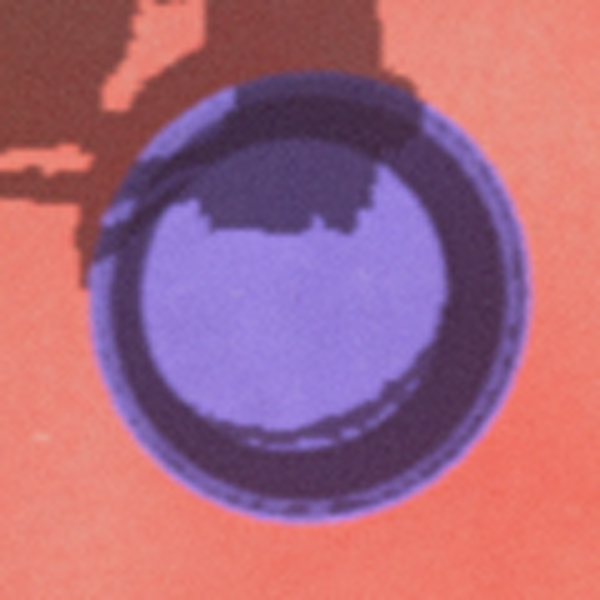

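```bash
python3 - <<'E'
from h import *
np.set_printoptions(precision=4,suppress=True)
d=np.load("pics/wrist2.npz");W=(d["K"],d["R"],d["t"])
b=np.array([(363,85),(110,293),(333,557),(585,362)])/8+[180,40]-.44
P=np.array([px(W,u,.048)[:2] for u in b]);e=P-np.roll(P,-1,0);print(P,P.mean(0),np.linalg.norm(e,axis=1),np.degrees(np.arctan2(e[:,1],e[:,0])))
t=np.array([(90,297),(528,297),(309,72),(309,522)])/5+[290,70]-.4
P=np.array([px(W,u,.055)[:2] for u in t]);print(P,P.mean(0))
E
```

```text
[[0.508  0.0976]
 [0.4676 0.0735]
 [0.4935 0.0346]
 [0.5341 0.0582]] [0.5008 0.066 ] [0.0471 0.0468 0.0469 0.0472] [  30.741   123.7109 -149.837   -56.5816]
[[ 0.5925  0.0032]
 [ 0.6944 -0.0059]
 [ 0.6468  0.0484]
 [ 0.6398 -0.0542]] [ 0.6434 -0.0021]
```

>>> {"op": "drive_tool", "data": {"increments": [[[7, 0, 0, 0, 0, 0, 100], [14, 0, 0, 0, 0, 0, 100], [21, 0, 0, 0, 0, 0, 100], [28, 0, 0, 0, 0, 0, 100], [35, 0, 0, 0, 0, 0, 100], [42, 0, 0, 0, 0, 0, 100], [49, 0, 0, 0, 0, 0, 100], [56, 0, 0, 0, 0, 0, 100], [63, 0, 0, 0, 0, 0, 100], [70, 0, 0, 0, 0, 0, 100]]]}}

```text
time: 2.75
eef_pos: [0.6046, -0.056, 0.3223]
orientation: [-0.575, 0.817, -0.039, -0.025]
contact_force: [0.1, 0.4, -1.0]
finger_gap: 1.001
```

```bash
python3 snap.py 3 side
```

```text
2.75 [ 0.6046 -0.056   0.3223] [ 0.8895  0.929  -0.8463  1.3947 -0.5571  1.3759  0.3014] [ 0.0536  0.3705 -0.986 ] 1.001031195923192
```

View pics/side3.png

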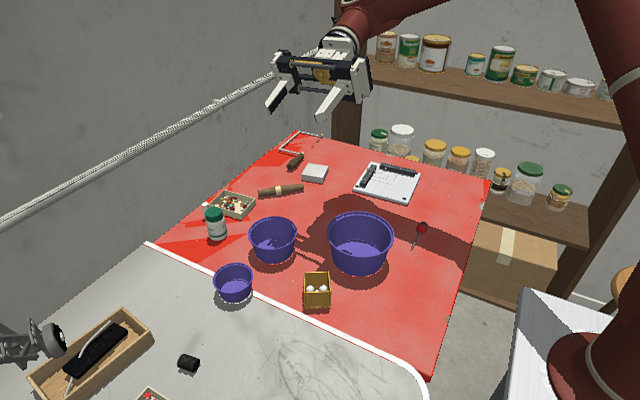

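```bash
cat > pl.py <<'E'
from h import *
import json
np.set_printoptions(precision=2,suppress=True)
# state: commanded p (m), quat xyzw
def load():
    d=json.load(open("cmd.json")); return np.array(d["p"]),R.from_quat(d["q"])
def save(p,r): json.dump(dict(p=list(map(float,p)),q=list(map(float,r.as_quat()))),open("cmd.json","w"))
def ori(yawx,lean,extra=None):
    # tool x at yawx (deg), leaning: +lean => rotates about tool x axis by +lean (pour side), -lean => pickup side
    a=np.radians(yawx); x=np.array([np.cos(a),np.sin(a),0]); y=np.array([np.sin(a),-np.cos(a),0]); z=np.array([0,0,-1.])
    return R.from_rotvec(np.radians(lean)*x)*R.from_matrix(np.c_[x,y,z])
def upd(turn,shift):
    p,r=load(); save(p+np.array(shift)/1000,R.from_rotvec(np.radians(turn))*r)
def plan(p1,r1):
    p,r=load(); t=(r1*r.inv()).as_rotvec(degrees=True); s=(np.array(p1)-p)*1000
    print("turn",t,"shift",s,"rows>=",max(np.linalg.norm(t)/7.16,np.linalg.norm(s)/41.7)); return t,s
E
python3 - <<'E'
from pl import *
save([.604,-.054,.323],R.from_rotvec(np.radians([70,0,0]))*ori(-5.2,0))
t,s=plan([.46,.125,.2],ori(31.5,-50)); print(t/18,s/18)
E
```

```text
turn [-116.68  -34.06   25.09] shift [-144.  179. -123.] rows>= 17.33412194546649
[-6.48 -1.89  1.39] [-8.    9.94 -6.83]
```

>>> {"op": "drive_tool", "data": {"increments": [[[-6.4, -1.9, 1.4, -8, 10, -3, 100], [-12.8, -3.8, 2.8, -16, 20, -6, 100], [-19.2, -5.7, 4.2, -24, 30, -9, 100], [-25.6, -7.6, 5.6, -32, 40, -12, 100], [-32, -9.5, 7, -40, 50, -15, 100], [-38.4, -11.4, 8.4, -48, 60, -18, 100], [-44.8, -13.3, 9.8, -56, 70, -21, 100], [-51.2, -15.2, 11.2, -64, 80, -24, 100], [-57.6, -17.1, 12.6, -72, 90, -27, 100], [-64, -19, 14, -80, 100, -30, 100]]]}}

```text
time: 3.63
eef_pos: [0.5244, 0.0464, 0.2945]
orientation: [-0.043, 0.987, 0.14, 0.063]
contact_force: [-0.5, 1.1, -0.3]
finger_gap: 0.999
```

```bash
python3 - <<'E'
from pl import *
upd([-64,-19,14],[-80,100,-30]); print(load()[0], load()[1].as_quat(), manip.sense()["joint_positions"])
t,s=plan([.46,.125,.2],ori(31.5,-50)); print(t/8,s/8)
E
```

```text
[0.52 0.05 0.29] [ 0.99  0.14  0.06 -0.05] [ 0.36  0.36 -0.6   1.78  0.15  0.94 -0.  ]
turn [-52.61 -15.4   10.94] shift [-64.  79. -93.] rows>= 7.807435800775672
[-6.58 -1.93  1.37] [ -8.     9.87 -11.63]
```

>>> {"op": "drive_tool", "data": {"increments": [[[-6.6, -1.9, 1.4, -8, 10, -11, 100], [-13.2, -3.8, 2.7, -16, 20, -22, 100], [-19.7, -5.8, 4.1, -24, 30, -33, 100], [-26.3, -7.7, 5.5, -32, 40, -45, 100], [-32.9, -9.6, 6.8, -40, 50, -57, 100], [-39.5, -11.5, 8.2, -48, 60, -69, 100], [-46, -13.5, 9.6, -56, 70, -81, 100], [-52.6, -15.4, 10.9, -64, 79, -93, 100], [-52.6, -15.4, 10.9, -64, 79, -93, 100]]]}}

```text
time: 4.38
eef_pos: [0.4568, 0.1326, 0.1943]
orientation: [0.406, 0.87, 0.255, 0.114]
contact_force: [-0.8, 0.3, 0.2]
finger_gap: 1.002
```

```bash
python3 snap.py 4 wrist side; python3 - <<'E'
from pl import *
upd([-52.6,-15.4,10.9],[-64,79,-93])
t,s=plan([.5005,.066,.037],ori(31.5,-50)); 
E
```

```text
4.3833 [0.4568 0.1326 0.1943] [-0.6014  0.5889 -0.3167  2.0889  1.0793  1.2221 -1.12  ] [-0.8394  0.3446  0.1964] 1.002212209217128
turn [-0.02  0.01  0.04] shift [  40.5  -59.  -163. ] rows>= 4.269006122639705
```

View pics/wrist4.png

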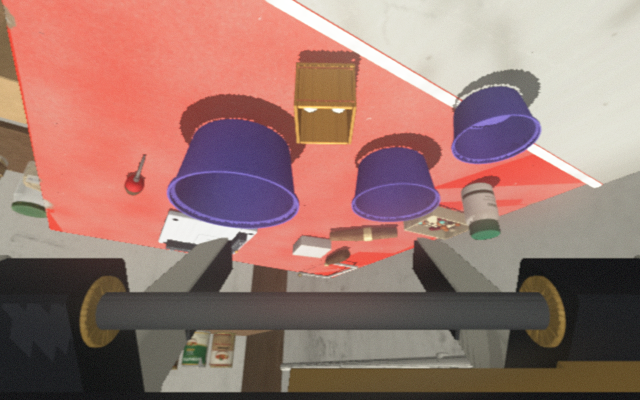

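View pics/side4.png

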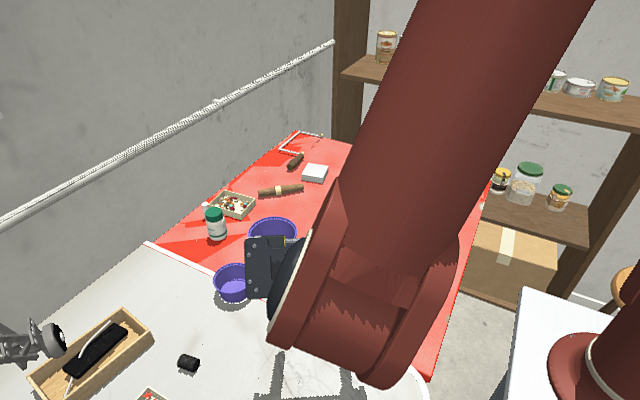

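```bash
python3 - <<'E'
from pl import *
s=manip.sense();print(s["time"],s["eef_pos"]*1000,s["orientation"],load()[1].as_quat(),s["joint_positions"],s["joint_velocities"])
E
```

```text
4.4833 [459.73 127.21 198.8 ] [0.41 0.87 0.25 0.11] [0.87 0.25 0.11 0.41] [-0.59  0.58 -0.31  2.09  1.08  1.22 -1.12] [ 0.07 -0.06  0.03 -0.01 -0.    0.01  0.01]
```

>>> {"op": "drive_tool", "data": {"increments": [[[0, 0, 0, 1, 0, -25, 100], [0, 0, 0, 2, 0, -50, 100], [0, 0, 0, 3, 0, -75, 100], [0, 0, 0, 4, 0, -95, 100], [0, 0, 0, 4, 0, -103, 100], [0, 0, 0, 4, 0, -105, 100], [0, 0, 0, 4, 0, -105, 100]]]}}

```text
time: 5.07
eef_pos: [0.4651, 0.1244, 0.0958]
orientation: [0.407, 0.873, 0.244, 0.115]
contact_force: [0.2, 0.3, 0.1]
finger_gap: 0.998
```

```bash
python3 snap.py 5 wrist scene;python3 - <<'E'
from pl import *
upd([0,0,0],[4,0,-105])
t,s=plan([.5005,.066,.037],ori(31.5,-50)); print(manip.sense()["eef_pos"]*1000)
E
```

```text
5.0667 [0.4651 0.1244 0.0958] [-0.6146  0.7851 -0.2682  2.1294  1.2212  1.1258 -1.3632] [0.2447 0.3487 0.0941] 0.9977200003831534
turn [-0.02  0.01  0.04] shift [ 36.5 -59.  -58. ] rows>= 2.168540725960128
[465.03 125.04  96.17]
```

View pics/wrist5.png

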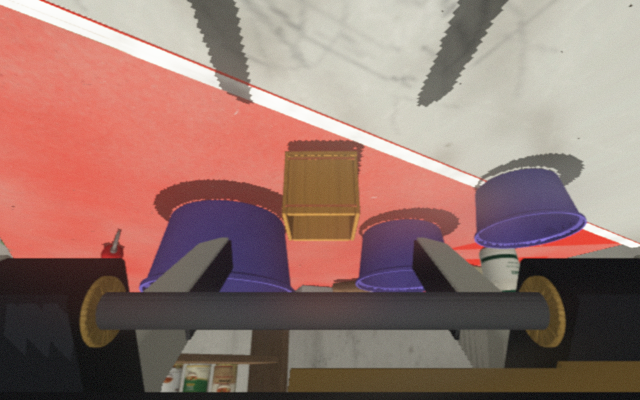

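View pics/scene5.png

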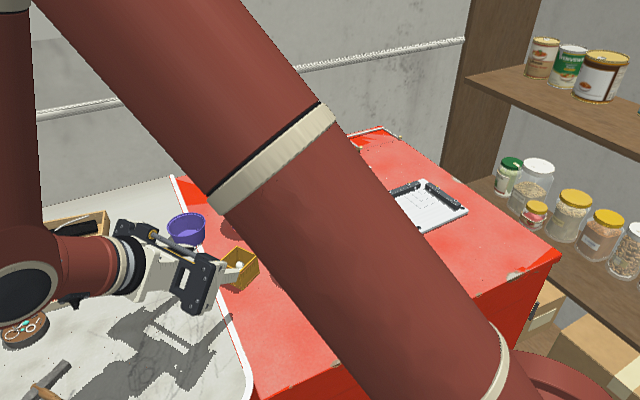

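>>> {"op": "drive_tool", "data": {"increments": [[[0, 0, 0, 9, -15, -15, 100], [0, 0, 0, 18, -30, -29, 100], [0, 0, 0, 27, -44, -44, 100], [0, 0, 0, 33, -54, -53, 100], [0, 0, 0, 36, -59, -58, 100], [0, 0, 0, 36, -59, -58, 100], [0, 0, 0, 36, -59, -58, 100]]]}}

```text
time: 5.75
eef_pos: [0.5005, 0.0667, 0.0373]
orientation: [0.406, 0.873, 0.246, 0.115]
contact_force: [0.3, 0.4, -0.5]
finger_gap: 0.998
```

```bash
python3 snap.py 6 wrist side;python3 - <<'E'
from pl import *
upd([0,0,0],[36,-59,-58])
E
```

```text
5.75 [0.5005 0.0667 0.0373] [-0.5193  0.8998 -0.195   2.1563  1.4324  1.0342 -1.4788] [ 0.2594  0.4464 -0.4684] 0.9979618475903828
```

View pics/wrist6.png

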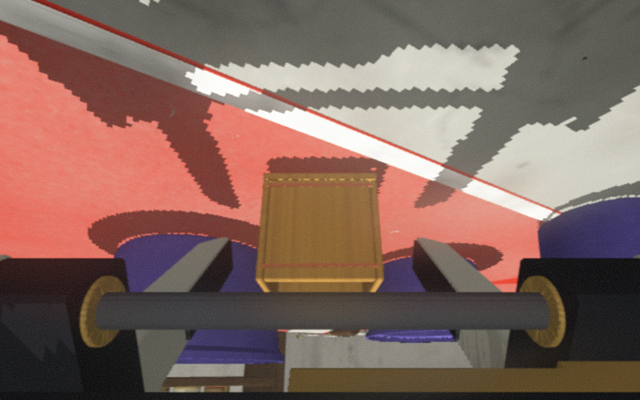

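View pics/side6.png

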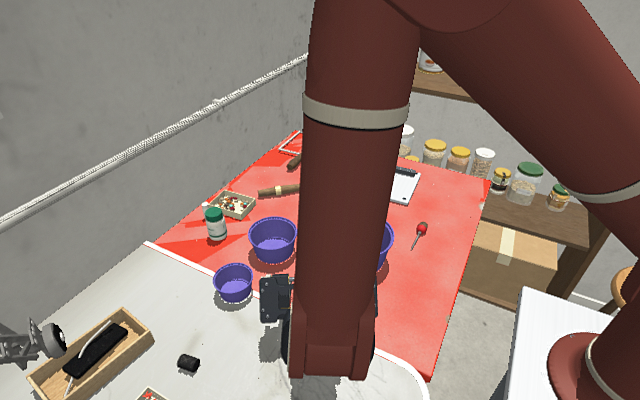

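```bash
python3 - <<'E'
from pl import *
d=np.load("pics/wrist6.npz");W=(d["K"],d["R"],d["t"])
a=px(W,(263,174),0);b=px(W,(377,172.5),0);print(a*1000,b*1000,np.linalg.norm(a-b)*1000,np.degrees(np.arctan2(*(b-a)[1::-1])))
m=np.array([.5225,-.8526,0]);print(((a+b)/2+m*.025)*1000)
E
```

```text
[464.78  74.7    0.  ] [506.83 101.79   0.  ] 50.022954646243264 32.7961346727463
[498.87  66.93   0.  ]
```

>>> {"op": "drive_tool", "data": {"increments": [[[0, 0, 1, 0, 0, 0, 70], [0, 0, 1, 0, 0, 0, 55], [0, 0, 1, 0, 0, 0, 40], [0, 0, 1, 0, 0, 0, 30], [0, 0, 1, 0, 0, 0, 30], [0, 0, 1, 0, 0, 0, 30]]], "squeeze": 40}}

```text
time: 6.35
eef_pos: [0.5003, 0.0663, 0.0367]
orientation: [0.406, 0.87, 0.253, 0.118]
contact_force: [0.3, -1.1, 0.3]
finger_gap: 0.621
```

>>> {"op": "drive_tool", "data": {"increments": [[[0, 0, 0, 0, 0, 5, 30], [0, 0, 0, 0, 0, 12, 30], [0, 0, 0, 0, 0, 25, 30], [0, 0, 0, 0, 0, 40, 30], [0, 0, 0, 0, 0, 55, 30], [0, 0, 0, 0, 0, 60, 30]]]}}

```text
time: 6.85
eef_pos: [0.5004, 0.0666, 0.0982]
orientation: [0.405, 0.871, 0.253, 0.119]
contact_force: [-0.0, -0.7, -3.4]
finger_gap: 0.531
```

```bash
python3 snap.py 7 wrist scene;python3 - <<'E'
from pl import *
upd([0,0,1],[0,0,60])
# pour geometry
for tilt in (110,115,120):
    pass
t,s=plan([.60,.03,.16],ori(0,-50));
E
```

```text
6.85 [0.5004 0.0666 0.0982] [-0.5084  0.767  -0.2117  2.1659  1.3569  1.0501 -1.3364] [-0.0199 -0.7439 -3.4413] 0.531277970202225
turn [ -0.01   0.02 -32.46] shift [100. -36.  63.] rows>= 4.533894615379751
```

View pics/wrist7.png

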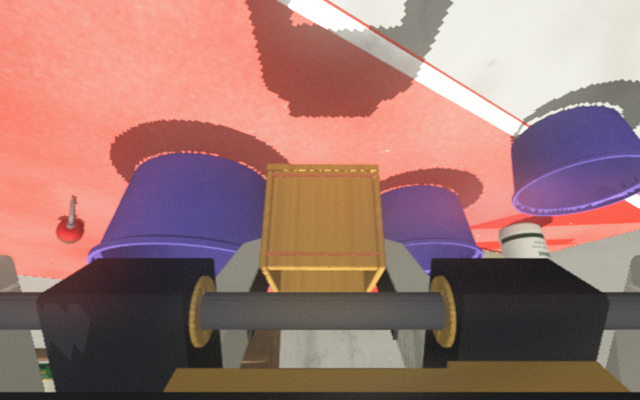

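View pics/scene7.png

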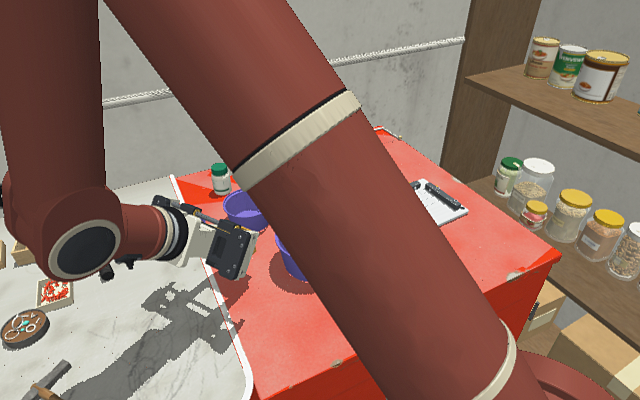

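```bash
python3 - <<'E'
from h import *
s=cv2.imread("pics/wrist7.png"); crop(s,250,150,400,300,5,"w7b")
s=cv2.imread("pics/wrist6.png"); crop(s,250,150,400,300,5,"w6b")
E
```

```text
(no output)
```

View pics/w7b.png

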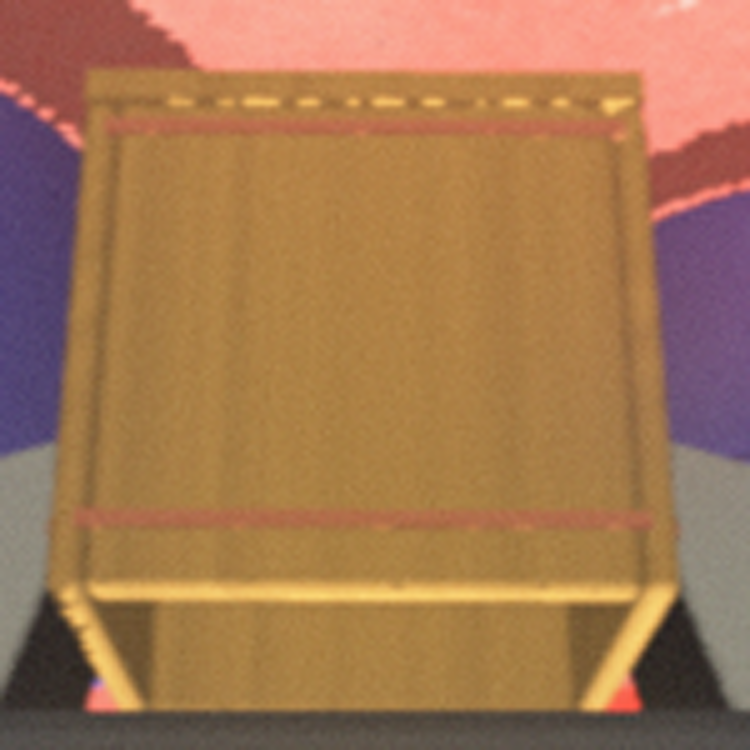

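View pics/w6b.png

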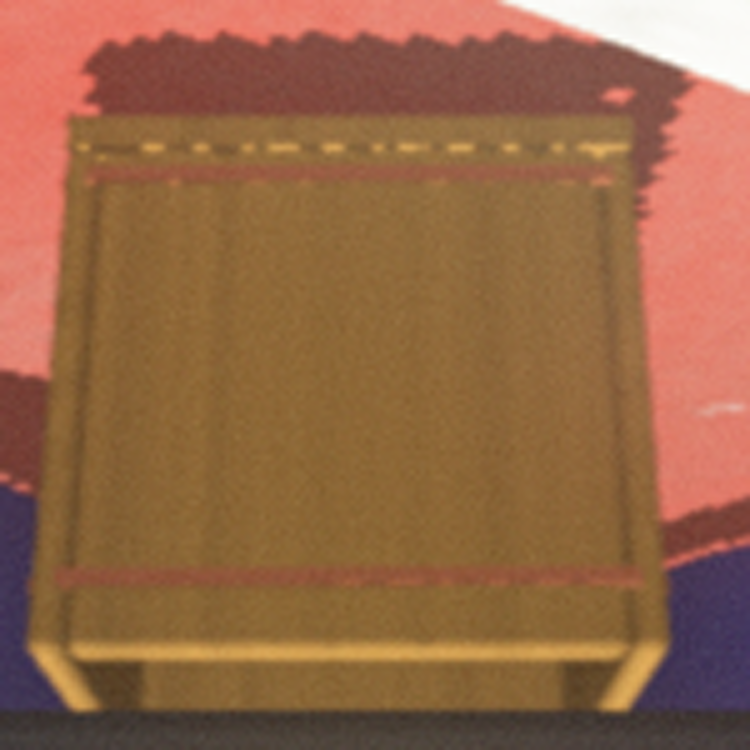

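```bash
cat > boxfit.py <<'E'
from h import *
np.set_printoptions(precision=1,suppress=True)
# box frame B: X = tool-x dir, Y= -m? define N = m direction(horizontal heading) ; near face at -25 along m; Z up from underside
obj=np.array([(-25,-25,0),(25,-25,0),(-25,-25,48),(25,-25,48)],float) # (jaw, m, up)
def fit(pix,expect_lean=50):
    m=manip.camera_model("wrist");K=m["K"];T=m["tool_from_camera"]
    from scipy.optimize import least_squares
    a=np.radians(expect_lean)
    # box->tool nominal: jaw=x ; tool z = sin a m - cos a up ; tool y = cos a m + sin a up
    B=np.array([[1,0,0],[0,np.cos(a),np.sin(a)],[0,np.sin(a),-np.cos(a)]])
    def f(v):
        Rr=R.from_rotvec(v[:3]).as_matrix()@B
        P=(obj/1000-[0,0,.036])@Rr.T+v[3:]
        Ti=np.linalg.inv(T); C=P@Ti[:3,:3].T+Ti[:3,3]; q=C@K.T
        return ((q[:,:2]/q[:,2:])-pix).ravel()
    r=least_squares(f,np.zeros(6)); v=r.x
    print("res px",np.abs(r.fun).max(),"rot err deg (tool axes)",np.degrees(v[:3]),"point 36mm up axis in tool mm",v[3:]*1000, "in box axes(jaw,m,up)",B.T@v[3:]*1000)
E
python3 - <<'E'
from boxfit import *
c=lambda L:np.array(L)/5+[250,150]-.4
fit(c([(70,117),(632,117),(30,645),(668,645)]))
fit(c([(87,70),(640,72),(50,590),(677,590)]))
E
```

```text
res px 0.6805653853124909 rot err deg (tool axes) [ 0.2 -0.   0. ] point 36mm up axis in tool mm [-1.4 -1.2  4.3] in box axes(jaw,m,up) [-1.4  2.5 -3.7]
res px 0.37978978191455326 rot err deg (tool axes) [ 1.4 -0.4  0.2] point 36mm up axis in tool mm [-0.4 -4.9  7.9] in box axes(jaw,m,up) [-0.4  2.9 -8.8]
```

>>> {"op": "drive_tool", "data": {"increments": [[[0, 0, -2, 2, 0, 15, 30], [0, 0, -5, 10, -2, 35, 30], [0, 0, -9, 25, -8, 55, 30], [0, 0, -14, 45, -15, 65, 30], [0, 0, -19, 70, -25, 68, 30], [0, 0, -24, 95, -35, 68, 30], [0, 0, -28, 118, -43, 68, 30], [0, 0, -31, 134, -49, 68, 30], [0, 0, -32.5, 142, -51, 68, 30], [0, 0, -32.5, 142, -51, 68, 30]]], "squeeze": 50}}

```text
time: 7.78
eef_pos: [0.6435, 0.0131, 0.1626]
orientation: [0.423, 0.906, -0.002, -0.001]
contact_force: [-0.1, -1.1, -3.1]
finger_gap: 0.534
```

```bash
python3 snap.py 8 wrist side;python3 - <<'E'
from pl import *
upd([0,0,-32.5],[142,-51,68])
t,s=plan([.643,.015,.12],ori(0,25)); t,s=plan([.643,.015,.097],ori(0,65))
E
```

```text
7.7833 [0.6435 0.0131 0.1626] [-0.3216  0.8696 -0.1305  1.4643  0.8857  1.4007 -0.8667] [-0.0527 -1.0941 -3.1008] 0.5336204152537983
turn [74.99 -0.01  0.04] shift [  1.  -0. -45.] rows>= 10.473761471820326
turn [114.99  -0.02   0.04] shift [  1.  -0. -68.] rows>= 16.060352925027427
```

View pics/wrist8.png

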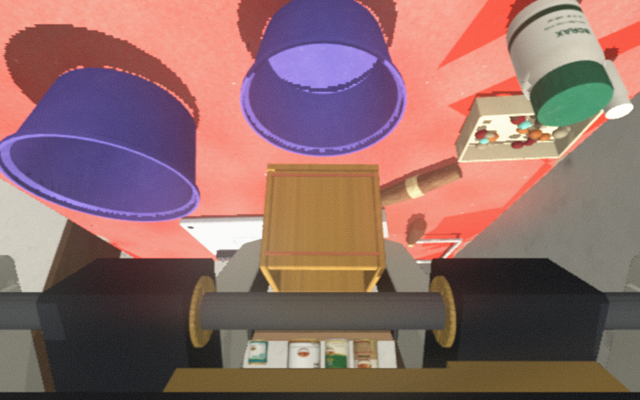

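View pics/side8.png

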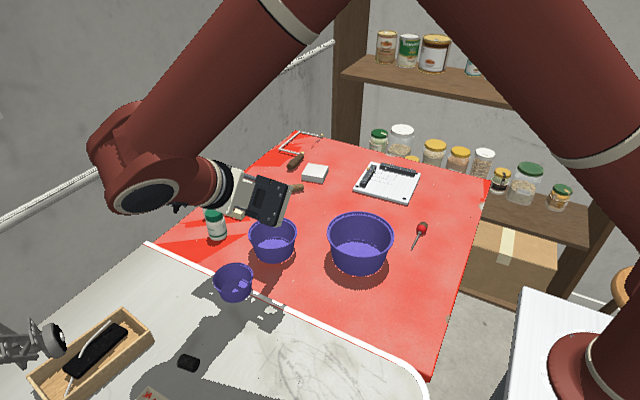

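>>> {"op": "drive_tool", "data": {"increments": [[[7, 0, 0, 1, 0, 0, 30], [14, 0, 0, 1, 0, 0, 30], [21, 0, 0, 1, 0, 0, 30], [28, 0, 0, 1, 0, 0, 30], [35, 0, 0, 1, 0, -5, 30], [42, 0, 0, 1, 0, -12, 30], [49, 0, 0, 1, 0, -20, 30], [56, 0, 0, 1, 0, -28, 30], [63, 0, 0, 1, 0, -36, 30], [70, 0, 0, 1, 0, -44, 30]]]}}

```text
time: 8.72
eef_pos: [0.6412, 0.0155, 0.1211]
orientation: [-0.175, 0.985, 0.002, -0.001]
contact_force: [-0.3, 0.0, -3.6]
finger_gap: 0.533
```

```bash
python3 snap.py 9 side;python3 - <<'E'
from pl import *
upd([70,0,0],[1,0,-44])
E
```

```text
8.7167 [0.6412 0.0155 0.1211] [ 0.4938  0.859  -0.7243  1.5573  0.2283  0.8741 -0.1717] [-0.2528  0.0074 -3.5612] 0.5330314594585789
```

View pics/side9.png

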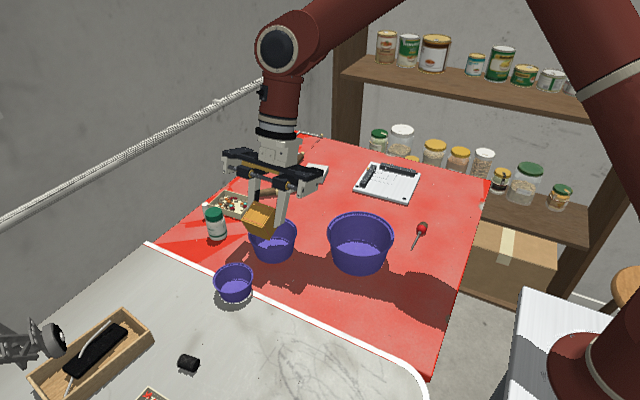

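>>> {"op": "drive_tool", "data": {"increments": [[[6, 0, 0, 0, 0, -4, 30], [12, 0, 0, 0, 0, -9, 30], [18, 0, 0, 0, 0, -14, 30], [24, 0, 0, 0, 0, -18, 30], [29, 0, 0, 0, 0, -21, 30], [33, 0, 0, 0, 0, -22, 30], [37, 0, 0, 0, 0, -22, 30], [41, 0, 0, 0, 0, -22, 30], [45, 0, 0, 0, 0, -22, 30], [47, 0, 0, 0, 0, -22, 30]]]}}

```text
time: 9.6
eef_pos: [0.6414, 0.0151, 0.095]
orientation: [-0.551, 0.835, 0.0, -0.003]
contact_force: [-0.4, -0.2, -3.4]
finger_gap: 0.536
```

```bash
python3 snap.py 10 side;python3 - <<'E'
from pl import *
upd([47,0,0],[0,0,-22])
s=cv2.imread("pics/side10.png"); crop(s,190,160,350,300,5,"d10")
E
```

```text
9.6 [0.6414 0.0151 0.095 ] [ 0.856   1.3586 -1.1127  1.4497 -0.0619  0.9946  0.2433] [-0.3647 -0.2119 -3.4142] 0.5357951525160233
```

View pics/d10.png

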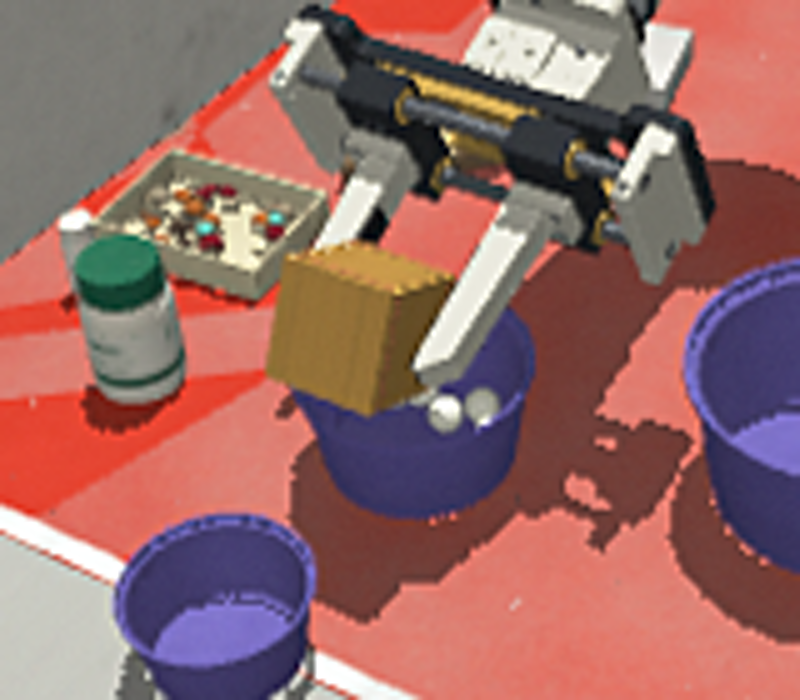

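>>> {"op": "drive_tool", "data": {"increments": [[[3, 0, 0, 0, 0, 0, 30], [5, 0, 0, 0, 0, 1, 30], [5, 0, 0, 0, 0, 2, 30], [5, 0, 0, 0, 0, 2, 30], [5, 0, 0, 0, 0, 2, 30], [5, 0, 0, 0, 0, 2, 30], [5, 0, 0, 0, 0, 2, 30]]]}}

```text
time: 10.23
eef_pos: [0.6433, 0.0156, 0.1014]
orientation: [-0.587, 0.809, 0.001, -0.0]
contact_force: [-0.9, -1.4, -2.5]
finger_gap: 0.537
```

```bash
python3 snap.py 11 side scene;python3 - <<'E'
from pl import *
upd([5,0,0],[0,0,2])
s=cv2.imread("pics/side11.png"); crop(s,190,160,350,300,5,"d11")
s=cv2.imread("pics/scene11.png"); crop(s,180,140,340,260,5,"s11")
E
```

```text
10.2333 [0.6433 0.0156 0.1014] [ 0.8727  1.4094 -1.1477  1.4311 -0.092   1.0229  0.2721] [-0.8877 -1.4448 -2.5463] 0.5365825373805239
```

View pics/d11.png

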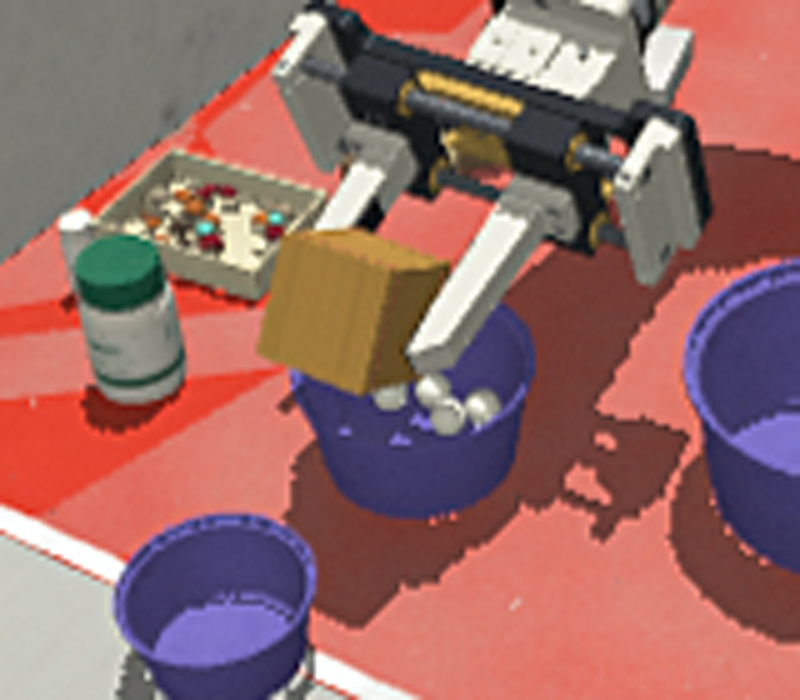

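View pics/s11.png

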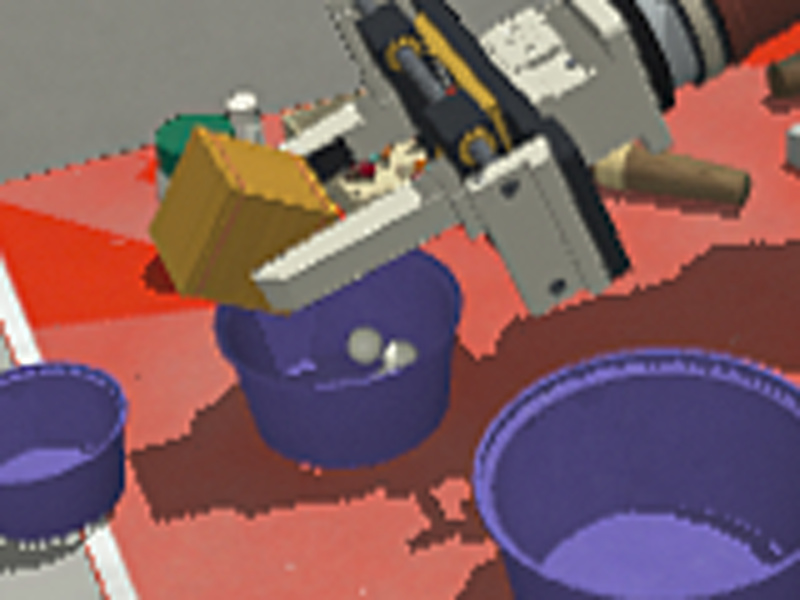

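>>> {"op": "drive_tool", "data": {"increments": [[[0, 0, 0, 0, 0, 0, 30], [0, 0, 0, 0, 0, 5, 30], [0, 0, 0, 0, 0, 15, 30], [0, 0, 0, 0, 0, 25, 30], [0, 0, 0, 0, 0, 35, 30], [0, 0, 0, 0, 0, 40, 30]]]}}

```text
time: 10.83
eef_pos: [0.6438, 0.0156, 0.1439]
orientation: [-0.588, 0.809, 0.001, 0.001]
contact_force: [1.0, 1.3, -2.9]
finger_gap: 0.532
```

```bash
python3 snap.py 12 side;python3 - <<'E'
from pl import *
upd([0,0,0],[0,0,40])
s=cv2.imread("pics/side12.png"); crop(s,190,160,350,300,5,"d12")
t,s=plan([.60,-.1,.22],ori(0,-50))
E
```

```text
10.8333 [0.6438 0.0156 0.1439] [ 0.88    1.3546 -1.1738  1.4386 -0.1187  1.0397  0.2366] [ 0.9625  1.309  -2.887 ] 0.5320633912237097
turn [-122.01   -0.03    0.04] shift [ -43. -115.   79.] rows>= 17.040207031653225
```

View pics/d12.png

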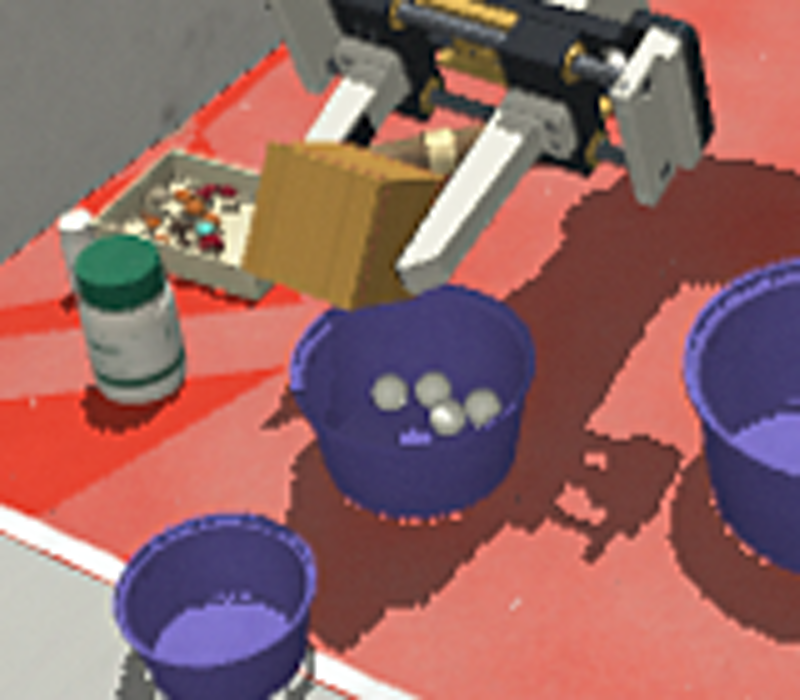

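```bash
python3 snap.py 13 scene;python3 - <<'E'
from h import *
s=cv2.imread("pics/scene13.png"); crop(s,180,120,340,240,5,"s13")
E
```

```text
10.8833 [0.6439 0.0155 0.1444] [ 0.88    1.354  -1.1744  1.4385 -0.1188  1.0398  0.2367] [-0.3075  0.0015 -2.0069] 0.5347043711810446
```

View pics/s13.png

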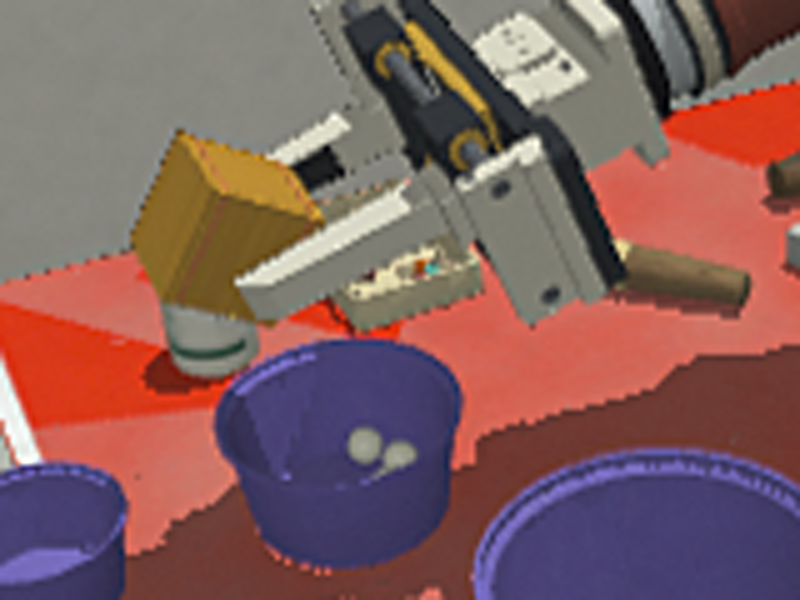

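>>> {"op": "drive_tool", "data": {"increments": [[[-7, 0, 0, -2, -6, 12, 30], [-14, 0, 0, -4, -16, 24, 30], [-21, 0, 0, -6, -28, 36, 30], [-28, 0, 0, -8, -40, 48, 30], [-35, 0, 0, -10, -52, 60, 30], [-42, 0, 0, -12, -64, 70, 30], [-49, 0, 0, -14, -76, 80, 30], [-56, 0, 0, -16, -88, 88, 30], [-63, 0, 0, -18, -96, 92, 30], [-70, 0, 0, -20, -100, 95, 30]]]}}

```text
time: 11.77
eef_pos: [0.6229, -0.0856, 0.2373]
orientation: [-0.015, 1.0, -0.001, 0.001]
contact_force: [-0.4, 0.5, -3.4]
finger_gap: 0.536
```

```bash
python3 snap.py 14 wrist;python3 - <<'E'
from pl import *
upd([-70,0,0],[-20,-100,95])
E
```

```text
11.7667 [ 0.6229 -0.0856  0.2373] [ 0.5061  0.6676 -0.6999  1.4741  0.4179  1.1554 -0.2562] [-0.4462  0.5084 -3.3569] 0.535996307005074
```

View pics/wrist14.png

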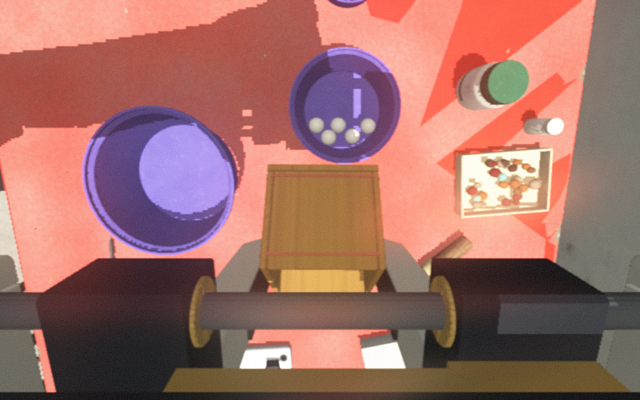

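```bash
python3 - <<'E'
from pl import *
t,s=plan([.516,-.368,.16],ori(3.6,-50)); print(t/10,s/10)
E
```

```text
turn [-51.99  -1.63   3.39] shift [-107. -283.  -76.] rows>= 7.480861375832151
[-5.2  -0.16  0.34] [-10.7 -28.3  -7.6]
```

>>> {"op": "drive_tool", "data": {"increments": [[[-5.8, -0.2, 0.4, -8, -20, -5, 30], [-11.6, -0.4, 0.8, -20, -52, -10, 30], [-17.4, -0.6, 1.2, -34, -88, -15, 30], [-23.2, -0.8, 1.6, -48, -126, -22, 30], [-29, -1, 2, -62, -164, -30, 30], [-34.8, -1.1, 2.3, -76, -202, -42, 30], [-40.6, -1.3, 2.6, -90, -238, -56, 30], [-46.4, -1.5, 3, -101, -268, -68, 30], [-52, -1.6, 3.4, -107, -283, -76, 30], [-52, -1.6, 3.4, -107, -283, -76, 30]]]}}

```text
time: 12.65
eef_pos: [0.5109, -0.3669, 0.1533]
orientation: [0.42, 0.907, 0.03, 0.006]
contact_force: [-0.4, 0.3, -3.7]
finger_gap: 0.53
```

```bash
python3 - <<'E'
from pl import *
upd([-52,-1.6,3.4],[-107,-283,-76])
E
python3 snap.py 15 wrist scene side
```

```text
12.65 [ 0.5109 -0.3669  0.1533] [ 0.3325  0.6958 -0.1572  1.9809  1.4663  0.9316 -0.9402] [-0.4462  0.3415 -3.6942] 0.5302854342292196
```

View pics/wrist15.png

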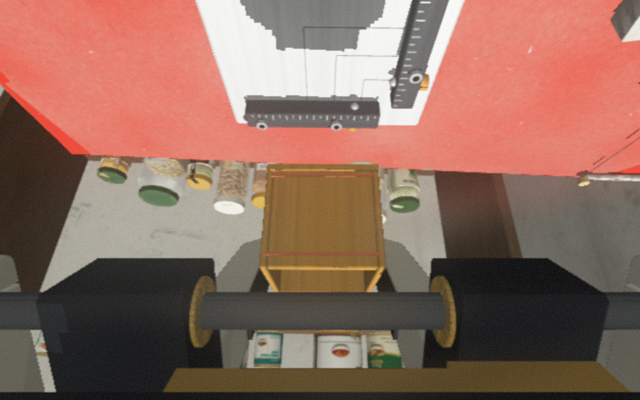

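View pics/scene15.png

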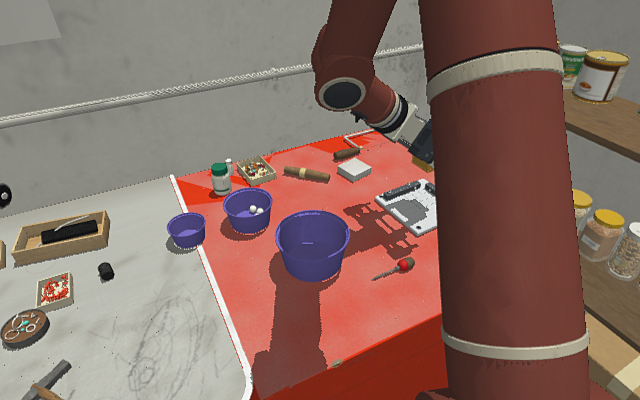

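View pics/side15.png

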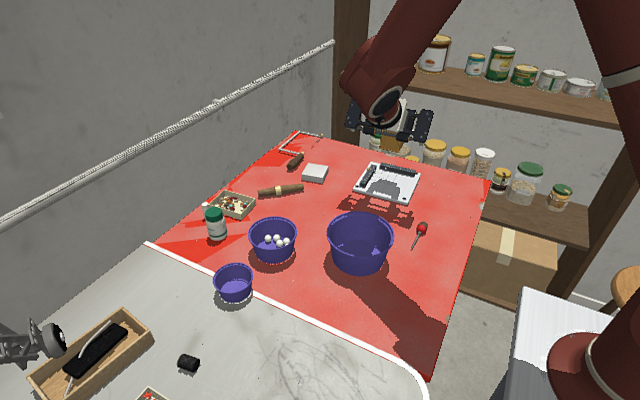

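```bash
python3 snap.py 16 wrist; python3 - <<'E'
from h import *
s=cv2.imread("pics/wrist16.png"); crop(s,200,0,480,150,2.85,"w16")
crop(s,220,60,440,140,3.6,"w16b")
E
```

```text
12.8 [ 0.5174 -0.3659  0.1587] [ 0.3336  0.6892 -0.1633  1.9708  1.464   0.9315 -0.935 ] [ 0.6659  0.803  -2.4058] 0.5335023651870479
```

View pics/w16b.png

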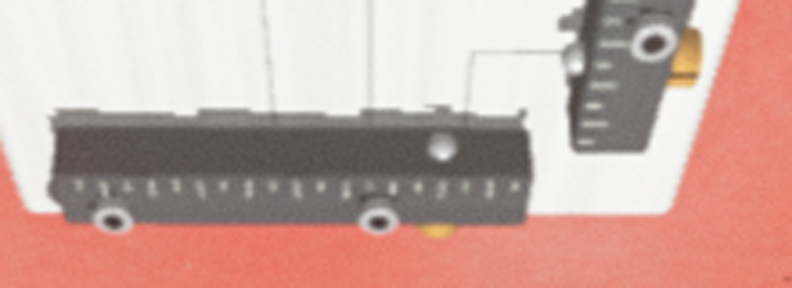

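View pics/w16.png

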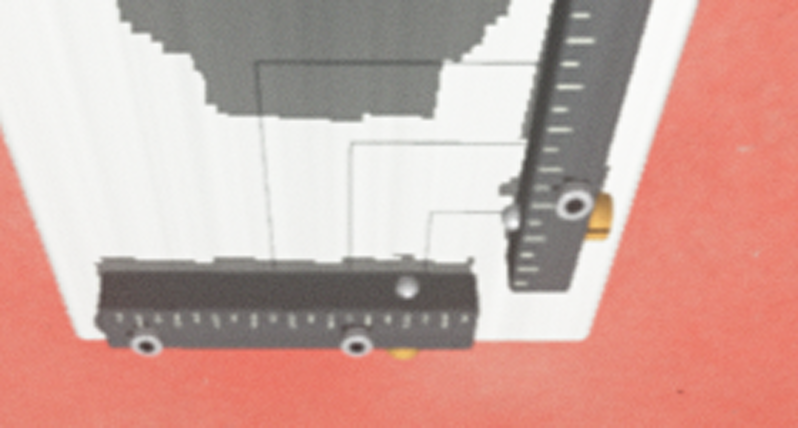

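```bash
cat > jigfit.py <<'E'
from h import *
from scipy.optimize import least_squares
np.set_printoptions(precision=2,suppress=True)
d=np.load("pics/wrist16.npz");W=(d["K"],d["R"],d["t"])
O=np.array([(-61,-45,12),(39,-45,12),(-61,-45,26),(39,-45,26),(75,-75,12),(-75,-75,12),(20,-41,19),(41,-20,19)])/1000
u=np.array([(54,126),(527,126),(55,180),(531,178),(670,213),(22,211),(442,147),(570,58)])/3.6+[220,60]-.36
def P(p):
    c,n=np.cos(p[2]),np.sin(p[2]); return np.c_[O[:,:2]@np.array([[c,n],[-n,c]])+p[:2],O[:,2]+(p[3] if len(p)>3 else 0)]
for x0 in ([.51,-.36,.07],[.51,-.36,.07,0]):
    r=least_squares(lambda p:(proj(W,P(p))-u).ravel(),x0,loss="soft_l1"); print(r.x*1000,np.degrees(r.x[2])); print((proj(W,P(r.x))-u).T)
E
python3 jigfit.py
```

```text
[ 511.9  -362.29   60.95] 3.4923490593942215
[[-0.26  1.34 -2.68  1.3   0.63 -0.07  0.22 -2.66]
 [-0.07  0.2  -0.6   0.23  2.34  2.55 -2.39  0.19]]
[ 511.99 -364.17   60.26   -1.96] 3.4524299133262017
[[ 0.51  0.82 -1.87  0.76 -0.22  0.67 -0.05 -3.3 ]
 [-0.27  0.07 -0.94 -0.05  2.01  2.13 -2.57  0.25]]
```

>>> {"op": "drive_tool", "data": {"increments": [[[0, 0, 0, 2, -1, -25, 30], [0, 0, 0, 4, -2, -50, 30], [0, 0, 0, 6, -4, -72, 30], [0, 0, 0, 6.5, -4, -88, 30], [0, 0, 0, 6.5, -4, -96, 30], [0, 0, 0, 6.5, -4, -100, 30], [0, 0, 0, 6.5, -4, -100, 30], [0, 0, 0, 6.5, -4, -100, 30]]]}}

```text
time: 13.52
eef_pos: [0.5236, -0.3719, 0.0609]
orientation: [0.423, 0.906, 0.028, 0.014]
contact_force: [-0.3, 0.5, -3.3]
finger_gap: 0.533
```

>>> {"op": "drive_tool", "data": {"increments": [[[0, 0, 0, 0, 0, -2, 30], [0, 0, 0, 0, 0, -3, 30], [0, 0, 0, 0, 0, -3, 30]]]}}

```text
time: 13.77
eef_pos: [0.523, -0.3718, 0.0572]
orientation: [0.423, 0.906, 0.029, 0.013]
contact_force: [-0.4, 0.1, -2.8]
finger_gap: 0.533
```

```bash
python3 - <<'E'
from pl import *
upd([0,0,0],[6.5,-4,-103]); print(load()[0])
E
python3 snap.py 17 wrist side
python3 - <<'E'
from h import *
s=cv2.imread("pics/wrist17.png"); crop(s,180,90,460,300,2.85,"w17")
s=cv2.imread("pics/side17.png"); crop(s,330,120,450,210,6,"d17")
E
```

```text
[ 0.52 -0.37  0.06]
13.7667 [ 0.523  -0.3718  0.0572] [ 0.3185  0.8812 -0.1323  1.9772  1.6398  0.921  -1.1849] [-0.4256  0.0765 -2.8017] 0.5331657299690005
```

View pics/w17.png

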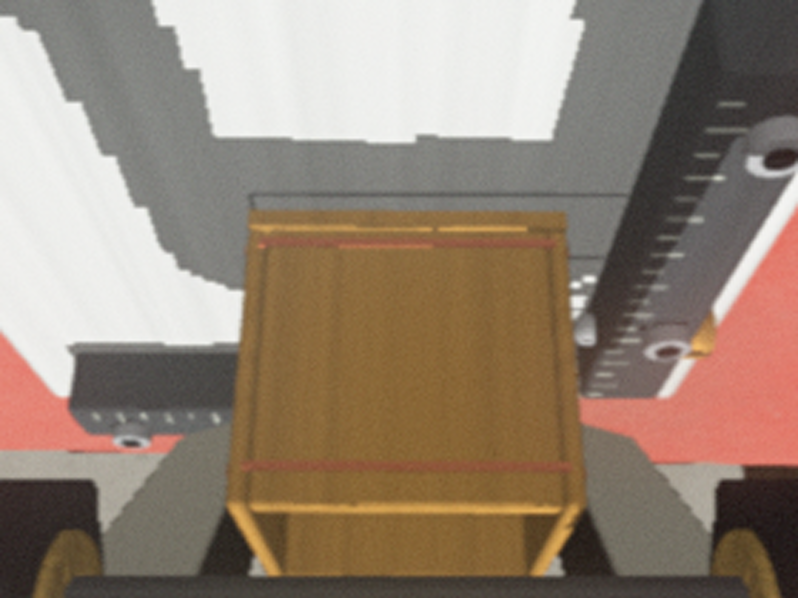

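View pics/d17.png

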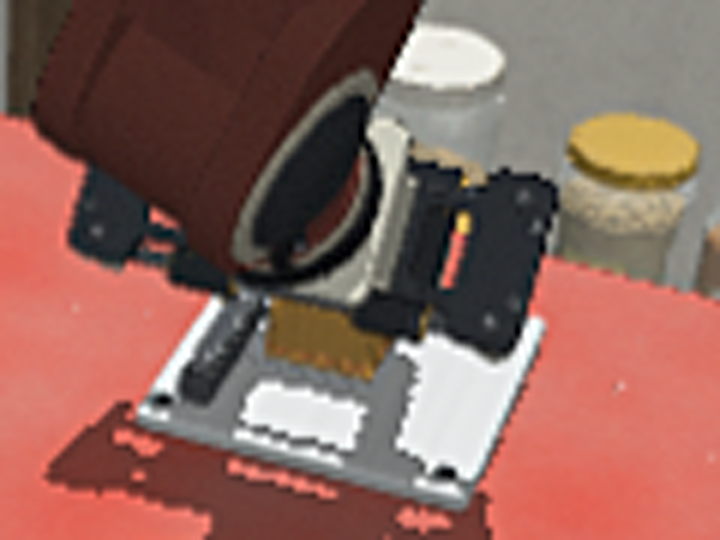

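>>> {"op": "drive_tool", "data": {"increments": [[[0, 0, 0, 0, 0, -1, 30], [0, 0, 0, 0, 0, -2, 30], [0, 0, 0, 0, 0, -2, 30], [0, 0, 0, 0, 0, -2, 30]]]}}

```text
time: 14.2
eef_pos: [0.5227, -0.3717, 0.0545]
orientation: [0.422, 0.906, 0.029, 0.013]
contact_force: [-0.1, 0.4, -2.5]
finger_gap: 0.537
```

>>> {"op": "drive_tool", "data": {"increments": [[[0, 0, 0, 0, 0, -1, 30], [0, 0, 0, 0, 0, -1.5, 30], [0, 0, 0, 0, 0, -1.5, 30], [0, 0, 0, 0, 0, -1.5, 30]]]}}

```text
time: 14.53
eef_pos: [0.523, -0.3724, 0.0541]
orientation: [0.423, 0.905, 0.028, 0.013]
contact_force: [-0.9, 0.8, 3.2]
finger_gap: 0.537
```

>>> {"op": "drive_tool", "data": {"increments": [[[0, 0, 0, 0, 0, 0.5, 45], [0, 0, 0, 0, 0, 0.5, 60], [0, 0, 0, 0, 0, 0.5, 70], [0, 0, 0, 0, 0, 0.5, 70], [0, 0, 0, 0, 0, -1, 70], [0, 0, 0, 0, 0, -3, 70], [0, 0, 0, 0, 0, -4.5, 70], [0, 0, 0, 0, 0, -4.5, 70], [0, 0, 0, 0, 0, -4.5, 70]]]}}

```text
time: 15.28
eef_pos: [0.5227, -0.3717, 0.0484]
orientation: [0.422, 0.906, 0.029, 0.013]
contact_force: [0.6, 0.0, 0.1]
finger_gap: 0.7
```

```bash
python3 - <<'E'
from pl import *
upd([0,0,0],[0,0,-8]); print(load()[0]*1000)
E
python3 snap.py 18 wrist 
python3 - <<'E'
from h import *
s=cv2.imread("pics/wrist18.png"); crop(s,180,90,460,300,2.85,"w18")
E
```

```text
[ 522.5 -372.    49. ]
15.2833 [ 0.5227 -0.3717  0.0484] [ 0.3177  0.8977 -0.131   1.9769  1.6527  0.922  -1.2034] [0.6181 0.0206 0.0867] 0.7001870838861197
```

View pics/w18.png

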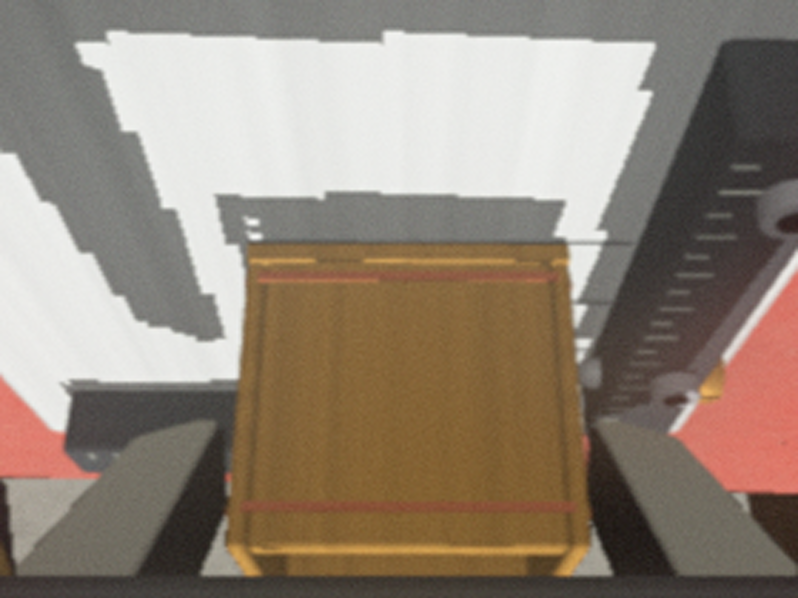

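>>> {"op": "drive_tool", "data": {"increments": [[[0, 0, 0, 0, 0, 0, 60], [0, 0, 0, 0, 0, 0, 50], [0, 0, 0, 0, 0, 0, 40], [0, 0, 0, 0, 0, 0, 30], [0, 0, 0, 0, 0, 0, 30], [0, 0, 0, 0, 0, 0, 30], [0, 0, 0, 0, 0, 0, 30], [0, 0, 0, 0, 0, 0, 30]]], "squeeze": 45}}

```text
time: 16.0
eef_pos: [0.5228, -0.3718, 0.0487]
orientation: [0.423, 0.906, 0.029, 0.013]
contact_force: [-0.4, 1.3, 0.7]
finger_gap: 0.537
```

```bash
python3 snap.py 19 wrist 
python3 - <<'E'
from h import *
s=cv2.imread("pics/wrist19.png"); crop(s,180,90,460,300,2.85,"w19")
c,n=np.cos(np.radians(3.5)),np.sin(np.radians(3.5))
print(np.array([[c,-n],[n,c]])@[20,-20]+[511.8,-362.5])
E
```

```text
16.0 [ 0.5228 -0.3718  0.0487] [ 0.3177  0.8973 -0.131   1.9769  1.6527  0.9221 -1.2034] [-0.4373  1.3173  0.7323] 0.537379229678204
[ 532.98366676 -381.24172518]
```

View pics/w19.png

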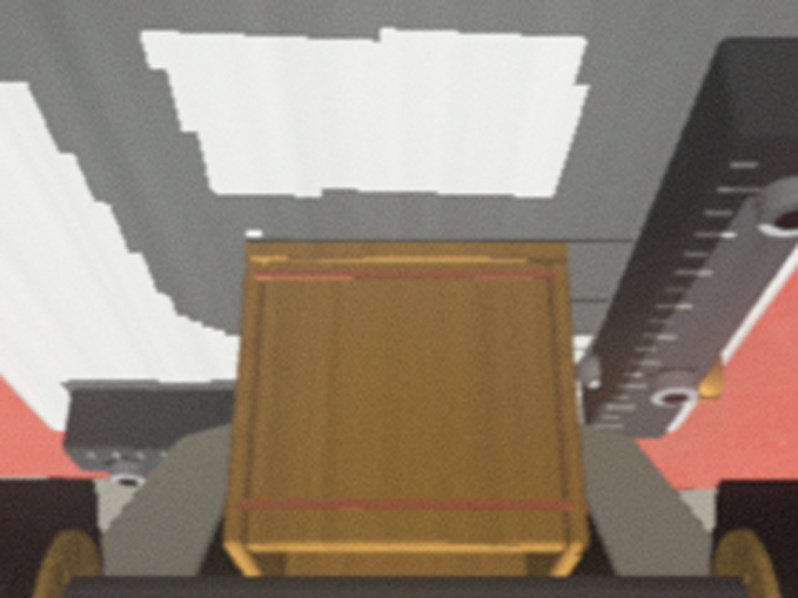

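>>> {"op": "drive_tool", "data": {"increments": [[[0, 0, 0, 1.5, -1, 0, 30], [0, 0, 0, 3, -2, 0, 30], [0, 0, 0, 4.5, -3, -0.3, 30], [0, 0, 0, 6, -4.5, -0.3, 30], [0, 0, 0, 6, -4.5, -0.3, 30], [0, 0, 0, 6, -4.5, -0.3, 30]]]}}

```text
time: 16.55
eef_pos: [0.5292, -0.3768, 0.0487]
orientation: [0.423, 0.906, 0.029, 0.013]
contact_force: [0.2, -1.5, 2.0]
finger_gap: 0.536
```

>>> {"op": "drive_tool", "data": {"increments": [[[0, 0, 0, 1, -1, 0, 30], [0, 0, 0, 2, -2, 0, 30], [0, 0, 0, 3, -3, 0, 30], [0, 0, 0, 3, -3, 0, 30], [0, 0, 0, 3, -3, 0, 30]]]}}

```text
time: 16.97
eef_pos: [0.5307, -0.379, 0.0487]
orientation: [0.423, 0.906, 0.028, 0.012]
contact_force: [-3.5, 3.2, 4.5]
finger_gap: 0.536
```

>>> {"op": "drive_tool", "data": {"increments": [[[0, 0, 0, 0.7, -0.7, 0, 30], [0, 0, 0, 1.4, -1.4, 0, 30], [0, 0, 0, 2, -2, 0, 30], [0, 0, 0, 2, -2, 0, 30], [0, 0, 0, 2, -2, 0, 30], [0, 0, 0, 2, -2, 0, 30]]]}}

```text
time: 17.47
eef_pos: [0.532, -0.3809, 0.0487]
orientation: [0.423, 0.906, 0.028, 0.012]
contact_force: [-4.9, 3.3, 7.1]
finger_gap: 0.532
```

```bash
python3 snap.py 20 wrist; python3 - <<'E'
from h import *
s=cv2.imread("pics/wrist20.png"); crop(s,180,90,460,300,2.85,"w20")
E
```

```text
17.4667 [ 0.532  -0.3809  0.0487] [ 0.3268  0.904  -0.1278  1.9424  1.6384  0.9162 -1.1658] [-4.8872  3.3038  7.0993] 0.5315562090891959
```

View pics/w20.png

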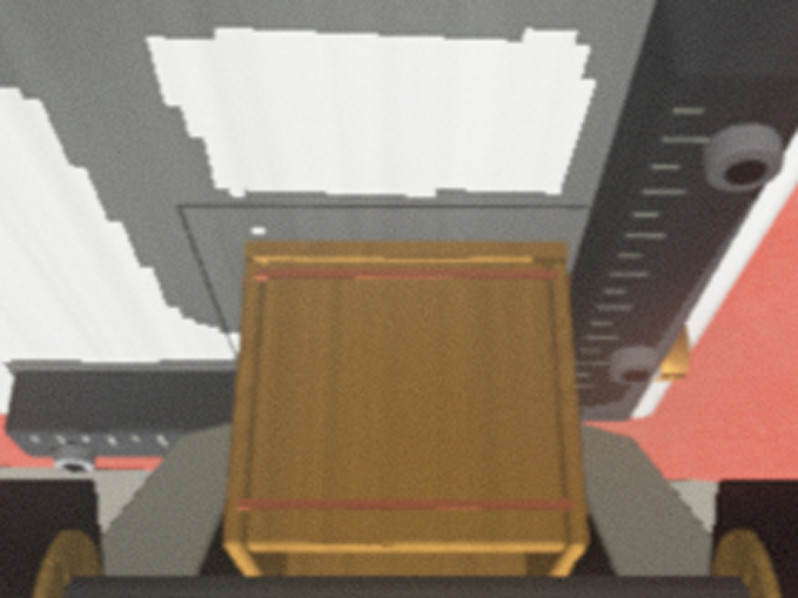

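>>> {"op": "drive_tool", "data": {"increments": [[[0, 0, 0, 0.6, -0.7, 0, 30], [0, 0, 0, 1.2, -1.4, 0, 30], [0, 0, 0, 1.5, -2, 0, 30], [0, 0, 0, 1.5, -2, 0, 30], [0, 0, 0, 1.5, -2, 0, 30], [0, 0, 0, 1.5, -2, 0, 30]]]}}

```text
time: 18.02
eef_pos: [0.5324, -0.381, 0.0487]
orientation: [0.422, 0.906, 0.028, 0.011]
contact_force: [-8.2, 11.1, 13.3]
finger_gap: 0.533
```

>>> {"op": "drive_tool", "data": {"increments": [[[0, 0, 0, 0.5, -0.7, 0, 30], [0, 0, 0, 1, -1.4, 0, 30], [0, 0, 0, 1, -1.5, 0, 30], [0, 0, 0, 1, -1.5, 0, 30], [0, 0, 0, 1, -1.5, 0, 30]]]}}

```text
time: 18.43
eef_pos: [0.5327, -0.3811, 0.0488]
orientation: [0.421, 0.906, 0.028, 0.01]
contact_force: [-11.2, 15.6, 16.9]
finger_gap: 0.533
```

>>> {"op": "drive_tool", "data": {"increments": [[[0, 0, 0, 0.7, 0, 0.3, 30], [0, 0, 0, 1.4, 0, 0.6, 30], [0, 0, 0, 2, 0, 1, 30], [0, 0, 0, 2, 0, 1, 30], [0, 0, 0, 2, 0, 1, 30], [0, 0, 0, 2, 0, 1, 30]]]}}

```text
time: 18.93
eef_pos: [0.5338, -0.3811, 0.0489]
orientation: [0.421, 0.907, 0.029, 0.009]
contact_force: [-12.0, 14.1, 15.1]
finger_gap: 0.536
```

```bash
python3 snap.py 21 wrist scene side; python3 - <<'E'
from h import *
s=cv2.imread("pics/wrist21.png"); crop(s,180,90,460,300,2.85,"w21")
s=cv2.imread("pics/scene21.png"); crop(s,360,120,480,240,5,"s21")
s=cv2.imread("pics/side21.png"); crop(s,200,120,450,280,3.2,"d21")
E
```

```text
18.9333 [ 0.5338 -0.3811  0.0489] [ 0.3285  0.9038 -0.1302  1.9339  1.6262  0.915  -1.148 ] [-12.0494  14.0558  15.124 ] 0.5359465364936762
```

View pics/w21.png

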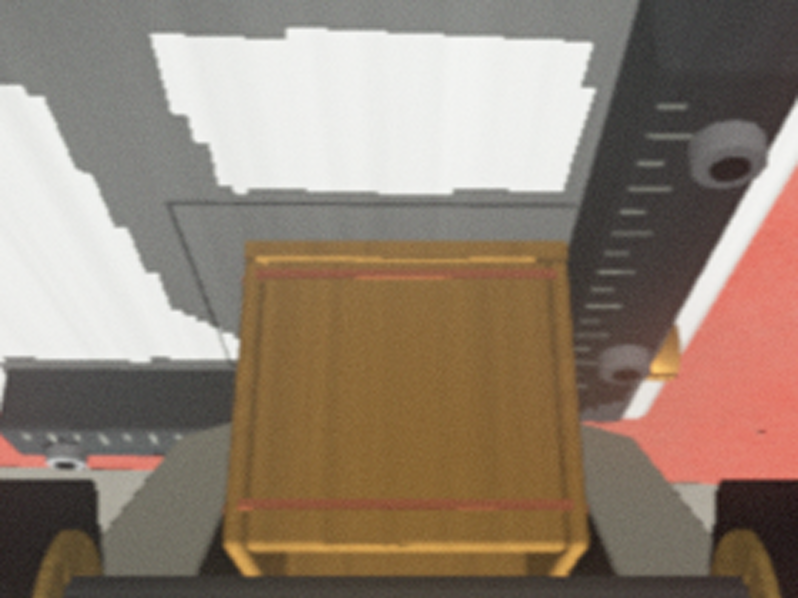

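View pics/s21.png

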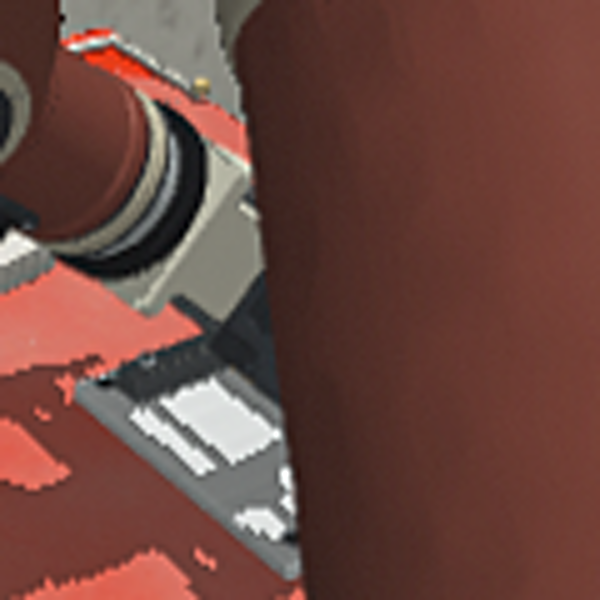

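View pics/d21.png

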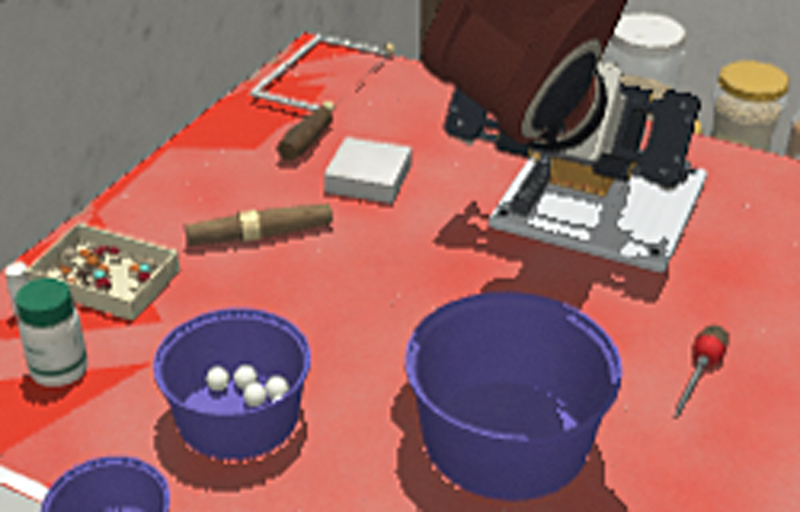

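>>> {"op": "drive_tool", "data": {"increments": [[[0, 0, 0, 0.7, 0, 0, 30], [0, 0, 0, 1.4, 0, 0, 30], [0, 0, 0, 2, 0, 0, 30], [0, 0, 0, 2, 0, 0, 30], [0, 0, 0, 2, 0, 0, 30], [0, 0, 0, 2, 0, 0, 30]]]}}

```text
time: 19.58
eef_pos: [0.5339, -0.3811, 0.0489]
orientation: [0.421, 0.907, 0.029, 0.008]
contact_force: [-16.3, 16.2, 16.3]
finger_gap: 0.533
```

```bash
python3 - <<'E'
from pl import *
s=manip.sense();q=s["orientation"];r=R.from_quat([q[1],q[2],q[3],q[0]]);X=r.as_matrix()
print("jaw yaw",np.degrees(np.arctan2(X[1,0],X[0,0])),"jaw elev",np.degrees(np.arcsin(X[2,0])),"lean",np.degrees(np.arccos(-X[2,2])),s["contact_force"],s["torque"],s["eef_pos"]*1000)
E
```

```text
jaw yaw 3.3341597057232324 jaw elev -0.5880528114349487 lean 49.81977673757297 [-16.31  16.24  16.32] [ 0.45  1.9  -2.08] [ 533.94 -381.08   48.9 ]
```

>>> {"op": "drive_tool", "data": {"increments": [[[0, 0, 0, 0, 0, 0, 30], [0, 0, 0, 0, 0, 0, 30], [0, 0, 0, 0, 0, 0, 30], [0, 0, 0, 0, 0, 0, 30], [0, 0, 0, 0, 0, 0, 30], [0, 0, 0, 0, 0, 0, 30]]]}}

```text
time: 20.08
eef_pos: [0.5339, -0.3811, 0.0489]
orientation: [0.421, 0.907, 0.029, 0.008]
contact_force: [-15.2, 16.0, 16.5]
finger_gap: 0.534
```

```bash
python3 snap.py 22 wrist; python3 - <<'E'
from h import *
s=cv2.imread("pics/wrist22.png"); crop(s,230,160,450,300,3.6,"w22")
d=np.load("pics/wrist22.npz");W=(d["K"],d["R"],d["t"])
c,n=np.cos(np.radians(3.45)),np.sin(np.radians(3.45))
# predicted pixels: seated box near bottom corners & far bar features, using fitted jig
def J(x,y,z): return np.array([c*x-n*y+511.9,n*x+c*y-362.5,z])/1000
print((proj(W,[J(-5,5,12),J(45,5,12),J(-5,5,60),J(45,5,60),J(45,61,12),J(45,20,26)])-[230,160])*3.6)
E
```

```text
20.0833 [ 0.5339 -0.3811  0.0489] [ 0.3278  0.9045 -0.1303  1.9311  1.6205  0.9169 -1.142 ] [-15.1745  16.0238  16.477 ] 0.5341488861007251
[[ 125.88398247   53.3991158 ]
 [ 533.81348216   56.52554769]
 [  88.2655882   443.77731952]
 [ 561.12720083  448.52354182]
 [ 631.62438781 -294.82309202]
 [ 561.81787182   97.44501011]]
```

View pics/w22.png

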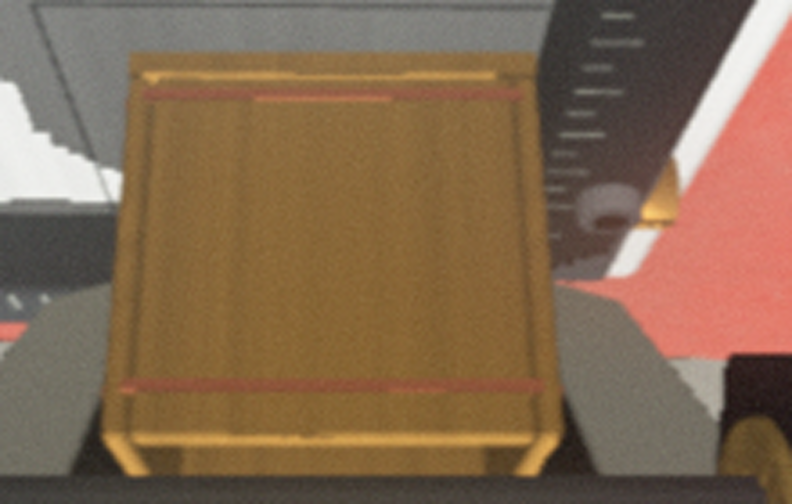

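```bash
python3 -c "
from workcell import manip
print(manip.finish_job())"
```

```text
the job is handed in; nothing more can be done
None
```

I tipped all five balls into the middle-sized purple tub, stood the empty box on the jig plate and pushed it into the corner. I handed the job in at about 20 s, still holding the box pressed against both stops. `finish_job()` gives no verdict, so the result below rests on my own checks.

- **Balls:** a wrist view after pouring showed all five in the tub. The last side view showed four, with the fifth presumably hidden by the near wall. The tub was still upright.
- **Bystanders:** the other things looked unmoved.
- **Grip:** the first lift began before the jaws had fully closed, so the box slid about 5 mm in the fingers. I set it down on the plate and gripped it again 5 mm lower before pushing.
- **Seating:** at the end the position had stopped changing as the push rose, with about 15 N toward the far stop and 16 N toward the right stop. I could not read the pins or stop forces directly, so flush pins are inferred from this.
- **Position:** the tool stopped at (533.9, −381.1) mm, against a seated centre of (533.0, −381.2) mm from the images. That 0.9 mm difference in x is within the calibration error.
- **Squareness:** the jaws were at 3.3° yaw against about 3.5° measured for the jig. They were tipped 0.6°, and the box had not turned in the grip.

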